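# Feed a strip through the jig with a push stick

### The job

Pick up the push stick and with it feed the small wooden strip along the jig's channel, under the clear cover, until it butts against the end stop's bar; press it home there with a steady push of about 10 N (beyond what it takes to slide it) for a second, never putting more than 18 N on the stop. Do not touch the strip with the gripper. Then draw the stick out and lay it flat on the bench, leaving the strip butted against the stop and everything else where it is.

Things in the scene. Friction and masses are not known exactly. Their poses are not given: they have to be found in the camera images.
- jig: Plywood feeding jig, fixed to the bench: 260 mm long (its x), 90 mm wide, its floor 50 mm above the bench. Origin: centre of its underside; +x is the feed direction, z up. Open infeed trough from x=-130 to -50 mm, 30 mm between cheeks that rise 20 mm above the floor; then a funnel to a channel 20 mm wide (y=-10 to +10 mm) from x=-27 mm on.
- jig_mouth (a point): Mouth of the covered part of the channel (jig x=-30, y=0 mm), 6 mm above the channel floor. A clear flat cover runs from here 90 mm along the feed, to jig x=+60 mm; its underside is 14 mm, its top 19 mm above the floor. Beyond it the channel is open on top up to the jig's end, x=130 mm.
- jig_leaf (a point): Middle of a long bowed spring leaf in the channel's +y wall (jig x=30 mm; it spans x=-12 to 67 mm), fixed to the jig. It presses the passing strip sideways onto the plain fence (y=-10 mm) with about 4 N, so that sliding the strip there takes some 3 to 5 N, a little more where the strip first meets it.
- stop: End stop: aluminium bracket bridging the channel at jig x=115 mm (axes as the jig's; origin on the channel floor), black thumb nut on top, 43 mm above the floor. Through it runs a rigid square steel bar, 12 x 9 mm, set differently each time and not measured: its end, facing the coming strip, is 30 to 90 mm short of this origin. The end has a soft sprung nose: 3 mm travel at 0.5 to 1.4 N, then solid.
- strip_center (a point): Centre of the wooden strip to be fed: 50 mm long (its x, along the feed), 18 mm wide, 12 mm thick, about 30 g, lying loose on the floor of the infeed trough. Once home its rear end is under the cover.
- strip: The same strip; origin at the centre of its underside.
- strip_lead (a point): Middle of the strip's leading end face (25 mm ahead of its centre).
- stick_grip (a point): Push stick of plywood, 240 mm long, 70 g, lying on the bench. This point: centre of its handle, a block 65 mm long (its x), 22 mm wide, 24 mm tall. From the handle's front a straight nose 175 mm long, 12 mm wide and 10 mm tall runs along the stick's +x, its underside flush with the handle's underside.
- stick_tip (a point): Middle of the push stick's nose end face: 207.5 mm ahead of the handle centre along the stick's x, 5 mm above its underside.
- stick: The push stick; origin at the middle of the handle's underside.
- battery_mid (a point): Bystander: black battery pack, 75 x 55 x 60 mm. Point half-way up.
- bits_mid (a point): Bystander: low red plastic bit holder, 35 x 100 x 40 mm. Point 11 mm above the bench.
- punch_mid (a point): Bystander: steel center punch lying down, 110 mm long, 10 mm thick.
- offcut_mid (a point): Bystander: wooden offcut, 95 x 30 x 12 mm (not the strip to feed: longer and wider, and it lies on the bench).
- dish_mid (a point): Bystander: round ceramic dish of screws, 100 mm across, 30 mm tall.
- tape_mid (a point): Bystander: grey tape measure case, 65 x 35 x 60 mm.

How it is judged:
By the outcome, as a careful person would: the job done as asked, in the order asked, and still so for the second after the job is handed in, with the robot touching nothing.
It also fails if it takes over 69 s, if anything falls off the work surface, if the arm or the gripper's body presses on something with over 40 N, if the wrist force passes 120 N, or if a joint passes its speed limit or range.

### The arm

A 6-joint arm with a two-finger parallel gripper is mounted at the origin on the work surface. World frame = base frame: x ahead of the robot, y to its left, z up, the work surface at z = 0. Lengths are in mm, angles in rad, forces in N, time in s.
With the tool pointing down it reaches from about 350 to 975 mm from the base axis. Payload 7.1 kg.
Tool frame: the origin (TCP) lies on the centre line of the jaws, within the pads' length; the fingertips stand 17 mm ahead of it and the grasp point (between the pads) lies 2 mm behind it; z points along the fingers, y is the direction in which the jaws open and shut (so a half turn about z gives the same grasp; the last joint's range is limited). The gripper opens to 88 mm and grips with 3 to 60 N. Pads are 20 mm wide; open, the fingers measure 115 mm over their backs; the gripper's body (75 mm by 178 mm) begins 61 mm behind the grasp point.
Start: joints at [-1.123, 0.423, 1.63, -0, 1.089, -0.019], TCP at [281.283, -558.108, 239.675] pointing down, gripper open.
Joint ranges: [-3, 3], [-0.9, 2.11], [0.09, 2.58], [-1.31, 4.45], [0.11, 2.69], [-2.54, 2.54]. Speed limits (rad/s): [2.39, 2.39, 3.01, 3.14, 3.14, 3.14].

### API

Orientations are given as a rotation vector (axis times angle).
In Python, from workcell import ctrl, imaging, workorder gives the robot as it stands. The module is installed in compiled form; this text tells all that it offers.
- The arm moves only by the shell command python3 -m crank 'ROWS' [OPENING]. ROWS is JSON, a list of rows, each an object with "travel": the shift along the tool's x, y, z as a fraction of full scale, a list of three; "turn": the turn about the tool's z as a fraction of full scale. In form: [{"travel": [dx, dy, dz], "turn": turn}, ...]. A call has 1 to 20 rows; each row shifts and turns the pose as measured when the row begins, along the tool's axes as they then stand; what a row does not reach is not made up. Full scale, the value 1, is 5 cm for a shift and 0.1 rad for a turn. A row lasts 1/10 s, in which the tool goes at most 50 mm and 8.59 degrees, less where a joint would pass 70% of its speed; a pose out of reach is approached as far as the arm can. A call with a number of a shift or a turn outside -1 to 1 is refused whole. A call with a gripper value outside its range is refused whole. OPENING is the gripper command: -1 is shut, 1 is fully open, values between are in proportion, set as the call begins (- or left out, the last holds). The fingers move at their own pace and stop on an object; the grip force is fixed at half the most. Time passes only in rows, so rows that do not move let the fingers close. It gives the time, the measured TCP pose, the force and the opening at its end, in the units of the state.
- ctrl.get_obs(): the state, without advancing time (a new reading comes with each control period).
- imaging.get_image(name): name is "scene" or "side" or "wrist"; returns the picture (480x640x3 uint8, blue, green, red); there is no depth.
- imaging.camera_info(name): a dict with "camera_matrix" (3x3 intrinsics, pixels), "rvec" (rotation vector, rad) and "tvec" (3), from world to camera coordinates, as OpenCV has them. Camera axes: x right, y down, z forward; pixel columns grow to the right and rows downward; lengths in mm; the calibration is good to about 2 mm. A picture is of the moment at which its call begins: read the wrist's pose just before it. camera_info takes no time and is no camera call; for the wrist camera it gives the pose at the moment of the call.
- workorder.close_job(): hands the job in, once; it reports no verdict.
The state is a dict: "t": time; "qpos": joint angles; "qvel": joint speeds; "joint_torque": joint torques, N m; "ee_pos": TCP position; "orientation": TCP orientation; "ft_force": force on the tool from outside, world axes, zero at the start; "moment": the same for the moment, N m; "width": finger opening in mm.
Only numpy, scipy, OpenCV 4.12 (cv2) and the standard library are available. Lean on these libraries where they do the work, as an engineer would, in place of code of your own. Each camera call takes 0.05 s, during which the arm holds its last target.

## Working session

There is one attempt and no reset: what is moved stays moved. The work goes in short steps, Python scripts to look and compute and a shell command to move; the robot and the scene stay as the last step left them, time stands still between calls to the robot, and variables do not carry over. Pictures are saved under pics/ and viewed, and the job is handed in when it is done.

```bash
mkdir -p pics; python3 - <<'E'
from workcell import ctrl, imaging, workorder
import cv2
o=ctrl.get_obs()
for k,v in o.items(): print(k,v)
for n in ("scene","side","wrist"):
    i=imaging.camera_info(n); print(n,i)
    cv2.imwrite(f"pics/{n}0.png",imaging.get_image(n))
E
```

```text
t 0.0
qpos [-1.12299066e+00  4.23856516e-01  1.63065779e+00 -1.98625569e-05
  1.08861403e+00 -1.89926521e-02]
qvel [-1.57884345e-03 -5.72162618e-05 -1.41748914e-03 -1.83020069e-03
 -2.07466821e-03 -7.23274984e-04]
joint_torque [ 1.11966106e-03 -5.44622934e+01 -2.73658794e+01  6.44807238e-02
  2.29094370e-02 -1.33344074e-04]
ee_pos [ 281.06571626 -557.65351007  238.90455093]
orientation [-3.05495142e+00 -7.26273813e-01  5.39988503e-04]
ft_force [0.39185239 0.87789846 0.23239343]
moment [0.01534235 0.01821347 0.01035899]
width 87.35447113445407
scene {'camera_matrix': array([[438.80315522,   0.        , 320.19928404],
       [  0.        , 438.80315522, 237.31207785],
       [  0.        ,   0.        ,   1.        ]]), 'rvec': array([ 2.14326569,  0.78992498, -0.39764525]), 'tvec': array([-430.91674692, -168.80568282, 1213.71297527])}
side {'camera_matrix': array([[547.12089874,   0.        , 318.85271031],
       [  0.        , 547.12089874, 239.45021069],
       [  0.        ,   0.        ,   1.        ]]), 'rvec': array([ 2.09995023, -0.24909964,  0.14811527]), 'tvec': array([-580.55142291,  116.121619  ,  869.92727607])}
wrist {'camera_matrix': array([[427.3706628 ,   0.        , 311.6825099 ],
       [  0.        , 427.3706628 , 238.86946501],
       [  0.        ,   0.        ,   1.        ]]), 'rvec': array([-2.46601353,  1.51704149,  0.21632756]), 'tvec': array([-625.43049236,  -33.1075197 ,  391.56406121])}
```

View pics/scene0.png

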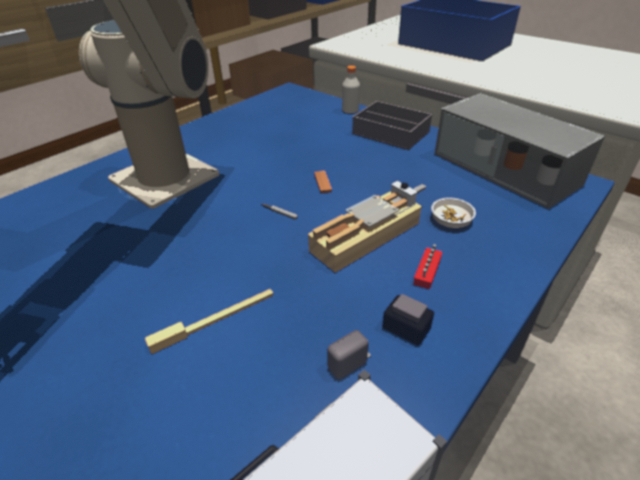

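View pics/side0.png

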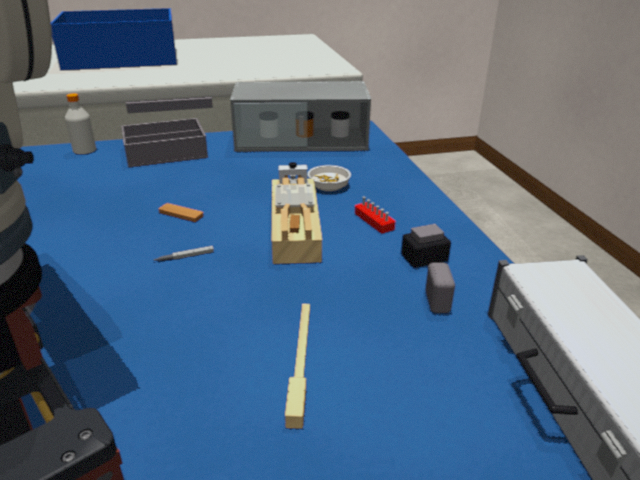

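View pics/wrist0.png

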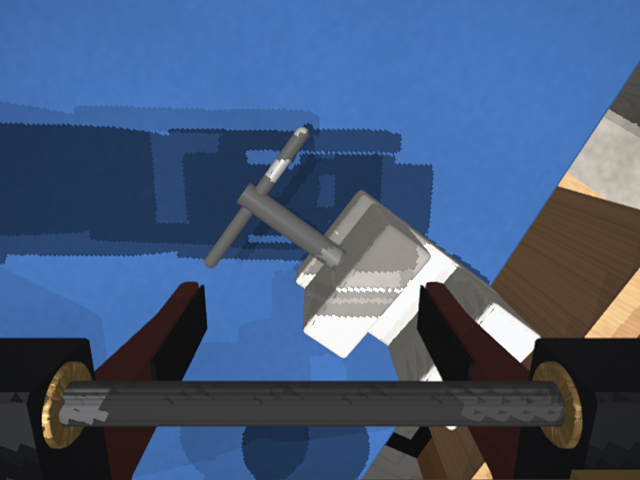

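Scene and side views show the stick (scene ~(165,337) handle to (272,292) tip), the jig centred at scene (365,225), and the strip (brown) in the infeed trough at scene ~(335,232). I'll zoom in on the details next.

```bash
cat > h.py <<'E'
import numpy as np, cv2
from workcell import ctrl, imaging
from scipy.spatial.transform import Rotation as R
def cam(n):
    i=imaging.camera_info(n); K=i["camera_matrix"]; Rm=cv2.Rodrigues(np.array(i["rvec"]))[0]; t=np.array(i["tvec"]).reshape(3)
    return K,Rm,t
def ray(c,uv):
    K,Rm,t=c; d=Rm.T@np.linalg.solve(K,[uv[0],uv[1],1.]); return -Rm.T@t,d
def plane(c,uv,z):
    o,d=ray(c,uv); return o+d*(z-o[2])/d[2]
def proj(c,p):
    K,Rm,t=c; q=K@(Rm@np.asarray(p,float)+t); return q[:2]/q[2]
def tri(c1,u1,c2,u2):
    o1,d1=ray(c1,u1);o2,d2=ray(c2,u2)
    s=np.linalg.lstsq(np.stack([d1,-d2],1),o2-o1,rcond=None)[0]
    a=o1+s[0]*d1;b=o2+s[1]*d2
    return (a+b)/2,np.linalg.norm(a-b)
E
python3 - <<'E'
import cv2
a=cv2.imread("pics/scene0.png");b=cv2.imread("pics/side0.png")
cv2.imwrite("pics/sA.png",cv2.resize(a[170:280,295:435],None,fx=5.5,fy=5.5,interpolation=cv2.INTER_CUBIC)[:600,:800])
cv2.imwrite("pics/sB.png",cv2.resize(b[155:270,255:355],None,fx=5,fy=5,interpolation=cv2.INTER_CUBIC))
cv2.imwrite("pics/sC.png",cv2.resize(a[280:360,140:280],None,fx=5.5,fy=5.5,interpolation=cv2.INTER_CUBIC))
cv2.imwrite("pics/sD.png",cv2.resize(b[295:435,250:350],None,fx=4,fy=4,interpolation=cv2.INTER_CUBIC))
E
```

```text
(no output)
```

View pics/sA.png

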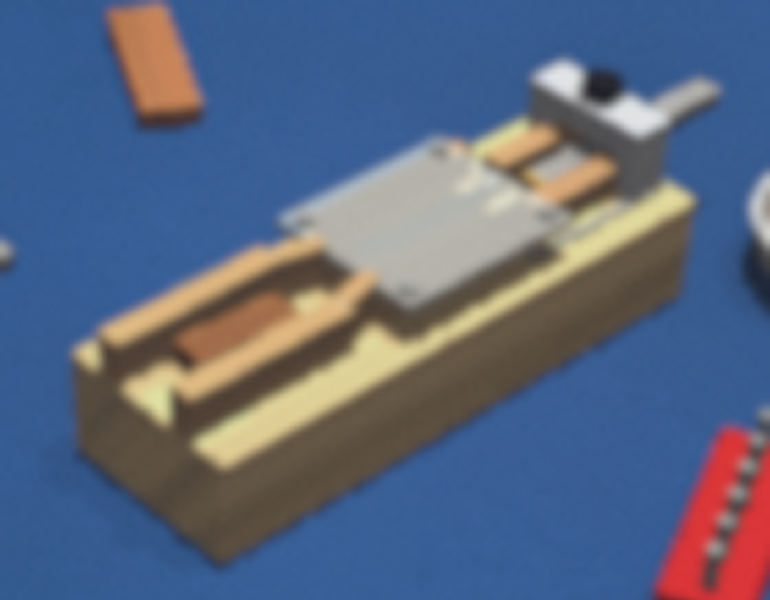

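View pics/sB.png

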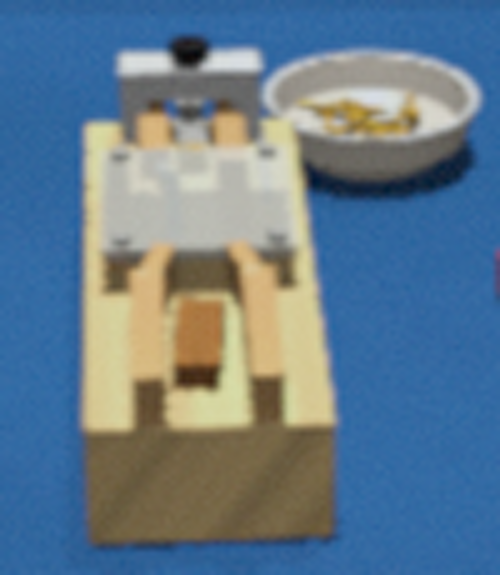

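View pics/sC.png

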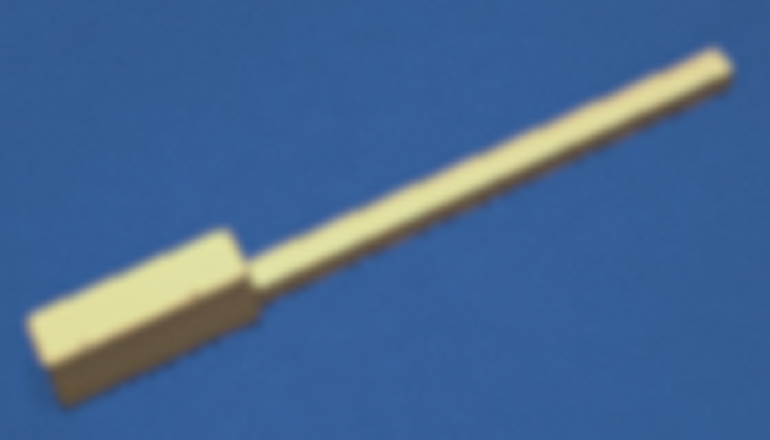

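View pics/sD.png

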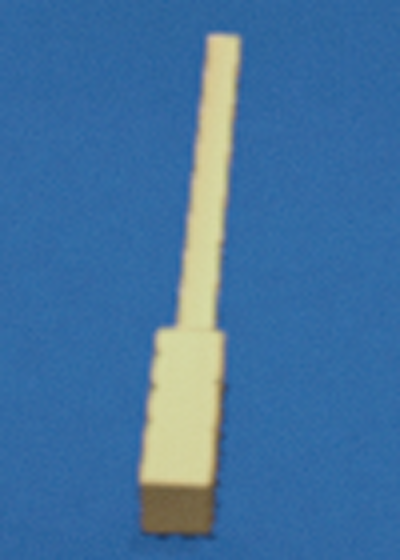

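```bash
python3 - <<'E'
from h import *
a=cam("scene");b=cam("side")
S=lambda u,v:(140+u/5.5,280+v/5.5)
D=lambda u,v:(250+u/4,295+v/4)
for nm,s,d,z in [("tip",S(724,58),D(224,36),10),("hbackL",S(30,318),D(141,484),24),("hbackR",S(47,365),D(213,486),24),("hfrontL",S(225,232),D(158,328),24),("hfrontR",S(245,270),D(224,330),24)]:
    print(nm,plane(a,s,z).round(1),plane(b,d,z).round(1),tri(a,s,b,d))
J=lambda u,v:(295+u/5.5,170+v/5.5)
B=lambda u,v:(255+u/5,155+v/5)
for nm,s,d,z in [("jig back left top",J(75,350),B(85,430),50),("jig back right top",J(220,468),B(335,425),50),("back right bottom",J(222,565),B(330,543),0),("bl bottom",J(80,452),B(92,540),0),("jig front right top",J(695,200),B(295,122),50),
 ("strip rear L top",J(175,348),B(175,366),62),("strip rear R top",J(195,368),B(217,370),62),("strip front R",J(293,305),B(223,302),62),("strip front L",J(275,293),B(180,300),62),("nut",J(605,85),B(188,50),93),
 ("cheekL rear",J(105,345),B(147,380),70),("cheekR rear",J(185,400),B(267,375),70)]:
    print(nm,plane(a,s,z).round(1),plane(b,d,z).round(1),tri(a,s,b,d))
E
```

```text
tip [ 549.8 -120.4   10. ] [ 547.  -120.3   10. ] (array([ 547.67499157, -118.47398185,    7.90048446]), np.float64(1.171884506598325))
hbackL [ 474.9 -346.9   24. ] [ 470.6 -347.9   24. ] (array([ 471.26812629, -345.516814  ,   20.51471399]), np.float64(1.016336428506959))
hbackR [ 494.8 -353.3   24. ] [ 491.7 -353.8   24. ] (array([ 492.29536208, -352.33244031,   21.65004955]), np.float64(0.9822541620035734))
hfrontL [ 492.7 -286.9   24. ] [ 488.1 -285.4   24. ] (array([ 489.00511711, -284.66947481,   21.36405519]), np.float64(2.958278646066076))
hfrontR [ 510.6 -292.    24. ] [ 509.  -291.3   24. ] (array([ 509.38136635, -291.20639585,   23.15346248]), np.float64(1.1671763662785448))
jig back left top [520.8  21.1  50. ] [516.8  19.5  50. ] (array([517.66353283,  24.47918553,  46.65239618]), np.float64(0.5582648139497609))
jig back right top [606.9   3.9  50. ] [603.7   2.6  50. ] (array([604.782274  ,   6.54611084,  47.31056822]), np.float64(0.4547739879334112))
back right bottom [606.5   5.9   0. ] [602.2   2.7   0. ] (array([603.81152422,   9.25239065,  -4.30284588]), np.float6
[... 558 characters left out ...]
64(1.6805797041043886))
strip front R [577.   84.2  62. ] [579.5  79.5  62. ] (array([579.18209178,  81.29933499,  62.73898787]), np.float64(3.240527650712298))
strip front L [567.   85.8  62. ] [564.2  84.7  62. ] (array([564.97108965,  88.45189833,  59.70458507]), np.float64(0.42892354721355763))
nut [608.4 249.3  93. ] [599.8 243.9  93. ] (array([602.82345324, 259.3998958 ,  86.01998141]), np.float64(0.37625515019271766))
cheekL rear [544.7  12.3  70. ] [538.8  15.1  70. ] (array([540.0213887 ,  17.59416875,  66.59898852]), np.float64(3.5324899285631792))
cheekR rear [588.    6.9  70. ] [580.5   8.9  70. ] (array([582.43775284,  13.68088022,  65.11273639]), np.float64(3.8073883090075165))
```

```bash
python3 -m crank '[{"travel":[0.5,-0.2,0],"turn":-1},{"travel":[0.5,-0.2,0],"turn":-1},{"travel":[0.5,-0.2,0],"turn":-1},{"travel":[0.5,-0.2,0],"turn":-1},{"travel":[0,0,0],"turn":0}]'
python3 - <<'E'
from h import *
o=ctrl.get_obs(); print(o['t'],o['ee_pos'],R.from_rotvec(o['orientation']).as_matrix().round(3),o['qpos'])
K,Rm,t=cam("wrist"); T=R.from_rotvec(o['orientation']).as_matrix()
print("cam in tool",T.T@(-Rm.T@t-o['ee_pos']),"axes",(T.T@Rm.T).round(3))
E
```

```text
t: 0.65
ee_pos: [339.5, -464.8, 237.3]
orientation: [-2.839, -1.336, 0.001]
ft_force: [-0.5, -0.7, 0.1]
width: 88.0
0.65 [ 339.45962885 -464.79122289  237.26834249] [[ 0.637  0.771 -0.002]
 [ 0.771 -0.637  0.003]
 [ 0.001 -0.004 -1.   ]] [-9.60769681e-01  3.55611551e-01  1.74086288e+00  2.29833544e-04
  1.04908653e+00 -2.70087369e-01]
cam in tool [  76.57615006    1.61621028 -145.50681092] axes [[ 0.001 -0.961 -0.277]
 [ 1.     0.001  0.   ]
 [ 0.    -0.277  0.961]]
```

```bash
python3 -m crank '[{"travel":[0.7,0.1,0],"turn":-0.94},{"travel":[0.7,0.1,0],"turn":-0.94},{"travel":[0.7,0.1,0],"turn":-0.94},{"travel":[0.7,0.15,0],"turn":-0.94},{"travel":[0.7,0.3,0],"turn":0},{"travel":[0.7,0.3,0],"turn":0},{"travel":[0.6,0.3,0],"turn":0},{"travel":[0,0,0],"turn":0},{"travel":[0,0,0],"turn":0}]'
python3 - <<'E'
from h import *
o=ctrl.get_obs(); print(o['t'],o['ee_pos'],R.from_rotvec(o['orientation']).as_matrix().round(3),o['qpos'])
c=cam("wrist")
im=imaging.get_image("wrist"); cv2.imwrite("pics/w1.png",im); np.savez("w1.npz",K=c[0],R=c[1],t=c[2])
E
```

```text
t: 1.55
ee_pos: [510.3, -275.9, 236.8]
orientation: [-2.545, -1.842, 0.002]
ft_force: [-0.9, -0.9, -0.2]
width: 87.8
1.55 [ 510.27725128 -275.92893916  236.83386731] [[ 0.312  0.95  -0.001]
 [ 0.95  -0.312 -0.001]
 [-0.001 -0.001 -1.   ]] [-5.15531588e-01  3.61392067e-01  1.73321917e+00 -1.58292001e-03
  1.04776341e+00 -1.97152893e-01]
```

View pics/w1.png

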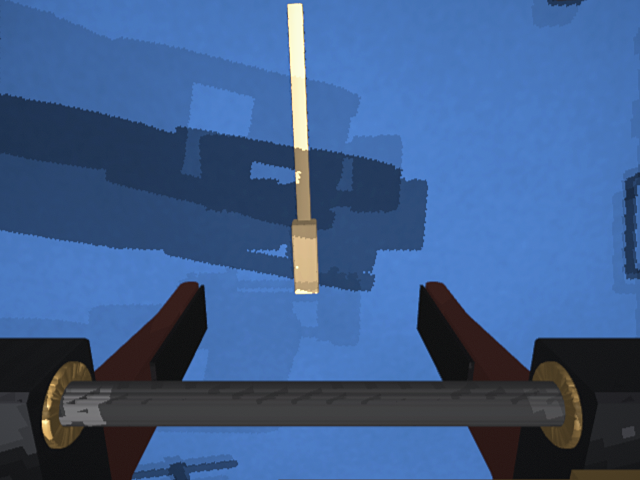

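Wrist view: the whole stick is visible, handle at (292–318, 219–293) and tip at (295,4). Next is the exact line.

```bash
python3 - <<'E'
from h import *
d=np.load("w1.npz"); c=(d['K'],d['R'],d['t'])
im=cv2.imread("pics/w1.png").astype(int)
m=((im[...,2]>im[...,0]+10)).astype(np.uint8); m[310:]=0
n,l,s,ce=cv2.connectedComponentsWithStats(m); k=1+np.argmax(s[1:,4]); print(s[k])
m=(l==k)
rows=lambda a,b:[(y,np.flatnonzero(m[y])[[0,-1]]) for y in range(a,b)]
for y,e in rows(2,300)[::12]: print(y,e)
P=[];
for y,e in rows(15,205): P.append(plane(c,((e[0]+e[1])/2+.0,y),10 )[:2])
P=np.array(P); vx,vy,x0,y0=cv2.fitLine(P.astype(np.float32),cv2.DIST_HUBER,0,.01,.01).ravel()
print("nose dir deg",np.degrees(np.arctan2(vy,vx)),x0,y0)
print("tip top",plane(c,(295,3.5),10))
for y in (228,240,260,280): 
    e=rows(y,y+1)[0][1]; print("handle L,R",plane(c,(e[0],y),24)[:2],plane(c,(e[1]+1,y),24)[:2])
ys=np.flatnonzero(m.any(1)); print(ys[0],ys[-1])
for y in range(214,226): print(y,rows(y,y+1)[0][1])
for y in range(284,297): print(y,im[y,305])
print(plane(c,(305,219),24),plane(c,(306,290),24),plane(c,(306,294),0))
E
```

```text
[ 287    3   32  291 4982]Traceback (most recent call last):
  File "<stdin>", line 8, in <module>
  File "<stdin>", line 7, in <lambda>
IndexError: index 0 is out of bounds for axis 0 with size 0
```

```bash
python3 - <<'E'
from h import *
d=np.load("w1.npz"); c=(d['K'],d['R'],d['t'])
im=cv2.imread("pics/w1.png").astype(int)
m=((im[...,2]>im[...,0]+10)).astype(np.uint8); m[310:]=0
n,l,s,ce=cv2.connectedComponentsWithStats(m); k=1+np.argmax(s[1:,4]); 
m=(l==k)
E=lambda y:np.flatnonzero(m[y])[[0,-1]]
P=np.array([plane(c,((E(y)[0]+E(y)[1]+1)/2,y),10)[:2] for y in range(15,205)])
vx,vy,x0,y0=cv2.fitLine(P.astype(np.float32),cv2.DIST_HUBER,0,.01,.01).ravel()
print("nose dir deg",np.degrees(np.arctan2(vy,vx)),x0,y0)
print("tip top",plane(c,(295,3.5),10))
for y in (228,240,260,280): print("handle L,R",plane(c,(E(y)[0],y),24)[:2],plane(c,(E(y)[1]+1,y),24)[:2])
print([ (y,*E(y)) for y in range(214,226)])
print([ (y,*im[y,305]) for y in range(286,297)])
print(plane(c,(305,219),24),plane(c,(306,290),24),plane(c,(306,294),0))
E
```

```text
nose dir deg 73.93444 524.8836 -204.71222
tip top [ 549.12969711 -120.35463422   10.        ]
handle L,R [ 489.94647684 -288.04524363] [ 510.52898093 -294.7867659 ]
handle L,R [ 486.43952982 -298.29468145] [ 507.18983628 -305.09027697]
handle L,R [ 481.30750864 -316.02850846] [ 502.34351668 -322.91613586]
handle L,R [ 476.03238826 -334.25681834] [ 497.36207509 -341.23900399]
[(214, np.int64(297), np.int64(310)), (215, np.int64(297), np.int64(310)), (216, np.int64(297), np.int64(310)), (217, np.int64(297), np.int64(310)), (218, np.int64(297), np.int64(310)), (219, np.int64(294), np.int64(315)), (220, np.int64(293), np.int64(315)), (221, np.int64(293), np.int64(315)), (222, np.int64(292), np.int64(315)), (223, np.int64(292), np.int64(315)), (224, np.int64(292), np.int64(315)), (225, np.int64(292), np.int64(316))]
[(286, np.int64(119), np.int64(158), np.int64(184)), (287, np.int64(119), np.int64(158), np.int64(184)), (288, np.int64(118), np.int64(156), np.int64(181)), (289, np.int64(114), np.int64(152), np.int64(178)), (290, np.int64(130), np.int64(177), np.int64(203)), (291, np.int64(211), np.int64(255), np.int64(253)), (292, np.int64(232), np.int64(255), np.int64(255)), (293, np.int64(198), np.int64(233), np.int64(231)), (294, np.int64(179), np.int64(129), np.int64(102)), (295, np.int64(185), np.int64(110), np.int64(64)), (296, np.int64(186), np.int64(115), np.int64(69))]
[ 503.17851794 -283.95105349   24.        ] [ 483.22033923 -346.79705835   24.        ] [ 4.78378573e+02 -3.60310095e+02 -5.68434189e-14]
```

```bash
python3 -m crank '[{"travel":[-0.4,-0.05,0.3],"turn":-0.37},{"travel":[-0.45,-0.06,0.5],"turn":0},{"travel":[0,0,0.7],"turn":0},{"travel":[0,0,0.7],"turn":0},{"travel":[0,0,0.6],"turn":0},{"travel":[0,0,0.4],"turn":0},{"travel":[0,0,0],"turn":0},{"travel":[0,0,0],"turn":0}]'
python3 - <<'E'
from h import *
o=ctrl.get_obs(); T=R.from_rotvec(o['orientation']).as_matrix();print(T.round(4))
g=np.array([491.6,-319.8,21]); print((T.T@(g-o['ee_pos']))/50, np.degrees(np.arctan2(T[1,0],T[0,0])))
E
```

```text
t: 2.4
ee_pos: [486.1, -328.9, 73.6]
orientation: [2.522, 1.865, -0.002]
ft_force: [-0.1, -0.7, 1.4]
width: 88.0
[[ 0.2929  0.9561  0.002 ]
 [ 0.9561 -0.2929 -0.0049]
 [-0.0041  0.0033 -1.    ]]
[0.21012111 0.04950822 1.05086445] 72.96762354586309
```

```bash
python3 -m crank '[{"travel":[0.2,0.05,0.2],"turn":-0.15},{"travel":[0,0,0.3],"turn":0},{"travel":[0,0,0.3],"turn":0},{"travel":[0,0,0],"turn":0},{"travel":[0,0,0],"turn":0}]'
python3 - <<'E'
from h import *
o=ctrl.get_obs(); T=R.from_rotvec(o['orientation']).as_matrix()
g=np.array([491.6,-319.8,21]); print((T.T@(g-o['ee_pos']))/50, np.degrees(np.arctan2(T[1,0],T[0,0])))
E
```

```text
t: 2.9
ee_pos: [493.5, -321.4, 33.6]
orientation: [2.503, 1.881, 0.001]
ft_force: [-0.8, -0.1, -0.8]
width: 87.8
[ 0.02238867 -0.04688737  0.25102272] 73.84313869007778
```

```bash
python3 -m crank '[{"travel":[0.02,-0.04,0.12],"turn":0},{"travel":[0,0,0.1],"turn":0},{"travel":[0,0,0],"turn":0},{"travel":[0,0,0],"turn":0}]'
python3 - <<'E'
from h import *
o=ctrl.get_obs(); T=R.from_rotvec(o['orientation']).as_matrix()
g=np.array([491.6,-319.8,21]); print((T.T@(g-o['ee_pos']))/50, np.degrees(np.arctan2(T[1,0],T[0,0])))
E
```

```text
t: 3.3
ee_pos: [492.1, -320.0, 22.1]
orientation: [2.502, 1.881, 0.001]
ft_force: [0.1, 0.2, -0.3]
width: 88.2
[ 0.00077217 -0.01096777  0.0227882 ] 73.85747610528398
```

```bash
python3 -m crank '[{"travel":[0,0,0.03],"turn":0},{"travel":[0,0,0],"turn":0}]'; python3 -m crank '[{"travel":[0,0,0],"turn":0},{"travel":[0,0,0],"turn":0},{"travel":[0,0,0],"turn":0},{"travel":[0,0,0],"turn":0},{"travel":[0,0,0],"turn":0},{"travel":[0,0,0],"turn":0},{"travel":[0,0,0],"turn":0},{"travel":[0,0,0],"turn":0},{"travel":[0,0,0],"turn":0},{"travel":[0,0,0],"turn":0}]' -1
```

```text
t: 3.5
ee_pos: [492.3, -320.2, 20.9]
orientation: [2.502, 1.88, 0.001]
ft_force: [-0.2, -0.6, 0.2]
width: 87.5
t: 4.5
ee_pos: [492.6, -320.4, 21.4]
orientation: [2.501, 1.88, 0.002]
ft_force: [-0.2, 0.2, 0.3]
width: 22.1
```

```bash
python3 -m crank '[{"travel":[0,0,-0.4],"turn":0},{"travel":[0,0,-0.8],"turn":0},{"travel":[0,0,-0.9],"turn":0},{"travel":[0.3,0,-0.9],"turn":0},{"travel":[0.7,0,-0.8],"turn":-0.5},{"travel":[0.9,0,-0.4],"turn":-0.5},{"travel":[0.9,0,0],"turn":0},{"travel":[0.9,0,0],"turn":0},{"travel":[0.9,0,0],"turn":0},{"travel":[0.9,0,0],"turn":0},{"travel":[0.9,0,0],"turn":0},{"travel":[0.6,0,0],"turn":0},{"travel":[0.3,0,0],"turn":0},{"travel":[0,0,0],"turn":0},{"travel":[0,0,0],"turn":0}]'
```

```text
t: 6.0
ee_pos: [564.8, 50.3, 235.2]
orientation: [2.402, 2.005, 0.007]
ft_force: [0.1, -0.3, -0.7]
width: 21.5
```

```bash
python3 -m crank '[{"travel":[0.5,0.1,0],"turn":0},{"travel":[0.3,0.1,0],"turn":0},{"travel":[0,0,0],"turn":0},{"travel":[0,0,0],"turn":0},{"travel":[0,0,0],"turn":0}]'
python3 - <<'E'
from h import *
o=ctrl.get_obs(); print(o['t'],o['ee_pos'],R.from_rotvec(o['orientation']).as_matrix().round(3),o['ft_force'])
c=cam("wrist")
im=imaging.get_image("wrist"); cv2.imwrite("pics/w2.png",im); np.savez("w2.npz",K=c[0],R=c[1],t=c[2])
cv2.imwrite("pics/sc2.png",imaging.get_image("side"))
E
```

```text
t: 6.5
ee_pos: [581.4, 83.7, 234.5]
orientation: [2.406, 2.0, 0.002]
ft_force: [-0.6, -0.3, -0.5]
width: 21.5
6.5 [581.39136895  83.66814523 234.53816814] [[ 0.183  0.983  0.01 ]
 [ 0.983 -0.183 -0.009]
 [-0.007  0.011 -1.   ]] [-0.55731657 -0.28136987 -0.53683722]
```

View pics/w2.png

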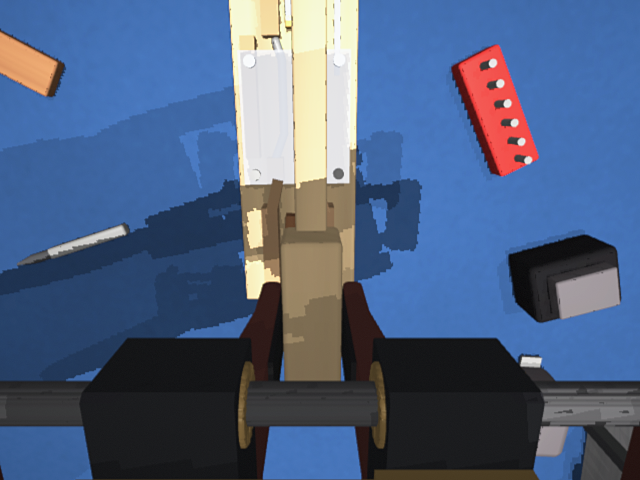

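View pics/sc2.png

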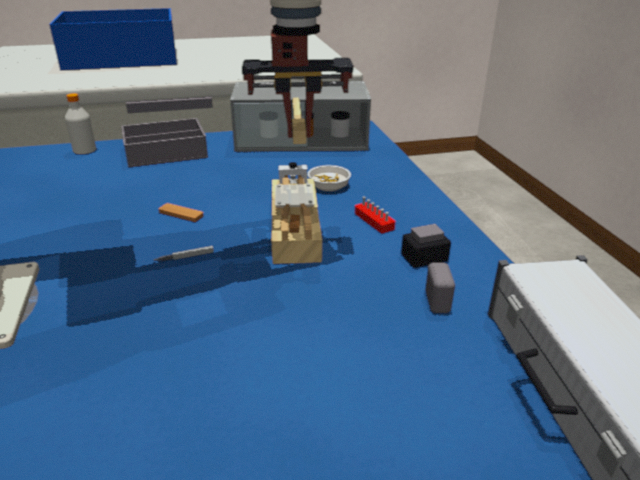

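Wrist view: jig edges from (230,0)–(247,298) on the left and ~(357,0)–(355,285) on the right. The cover spans (241–350, 50–183), and the stick hides its middle. Next I'll fit the jig's edges.

```bash
python3 - <<'E'
from h import *
d=np.load("w2.npz"); c=(d['K'],d['R'],d['t'])
im=cv2.imread("pics/w2.png").astype(int)
m=(im[...,0]>im[...,2]+15)
L=[];Rr=[]
for y in range(3,270):
    r=m[y]
    xl=np.flatnonzero(r[:280]); xr=np.flatnonzero(r[320:500])
    if len(xl): L.append((xl[-1]+1,y))
    if len(xr): Rr.append((320+xr[0],y))
def fit(pts,z):
    P=np.array([plane(c,p,z)[:2] for p in pts],np.float32)
    v=cv2.fitLine(P,cv2.DIST_HUBER,0,.01,.01).ravel()
    res=(P-v[2:])@np.array([-v[1],v[0]]); k=abs(res)<1
    v=cv2.fitLine(P[k],cv2.DIST_L2,0,.01,.01).ravel()
    if v[1]<0: v[:2]*=-1
    print("ang",np.degrees(np.arctan2(v[1],v[0])),v,k.mean(),res.std())
    return v
print(L[::25],Rr[::25])
l=fit(L,50); r=fit(Rr,50)
n=np.array([l[1],-l[0]]); print("width",(r[2:]-l[2:])@n)
u=(l[:2]+r[:2]);u/=np.linalg.norm(u); n=np.array([u[1],-u[0]])
mid=(l[2:]*1+n*((r[2:]-l[2:])@n)/2); print("u",u,np.degrees(np.arctan2(u[1],u[0])),"pt",mid)
for p in [(247,299),(280,236),(341,232)]: print(p,plane(c,p,50))
for p in [(249,62),(340,62),(257,175),(339,175),(241,184),(349,184),(242,50),(350,50)]: 
    q=plane(c,p,69)[:2]; print(p,q,(q-mid)@u,(q-mid)@n)
# rear corner
q=plane(c,(247.5,299),50)[:2]; print("rear corner",(q-mid)@u,(q-mid)@n)
E
```

```text
[(np.int64(229), 3), (np.int64(230), 28), (np.int64(232), 53), (np.int64(233), 78), (np.int64(235), 103), (np.int64(236), 128), (np.int64(238), 153), (np.int64(240), 178), (np.int64(241), 203), (np.int64(242), 228), (np.int64(244), 253)] [(np.int64(359), 3), (np.int64(358), 28), (np.int64(358), 53), (np.int64(358), 78), (np.int64(357), 103), (np.int64(357), 128), (np.int64(356), 153), (np.int64(356), 178), (np.int64(356), 203), (np.int64(355), 228), (np.int64(355), 253)]
ang 80.2449 [1.694371e-01 9.855410e-01 5.404468e+02 1.489143e+02] 0.9962546816479401 0.918441
ang 80.28579 [1.6873379e-01 9.8566169e-01 6.2872272e+02 1.3231738e+02] 0.9925093632958801 1.3443822
width 89.81169
u [0.16908546 0.9856014 ] 80.26534 pt [584.7058  141.32143]
(247, 299) [518.53411473  20.87444743  50.        ]
(280, 236) [556.80404559  69.55193963  50.        ]
(341, 232) [605.44980783  63.7821704   50.        ]
(249, 62) [563.26284299 198.12269905] 52.35772129811021 -30.738488586579294
(340, 62) [623.62062255 187.02255047] 51.62302183463504 30.62709867887237
(257, 175) [551.99961311 122.85620497] -23.729490922056502 -29.113074387224373
(339, 175) [610.44592518 111.94552164] -24.600654519356528 30.33653197704233
(241, 184) [539.13011105 118.59660849] -30.103800929199213 -41.07703813450562
(349, 184) [616.55538006 104.12445505] -31.276088916509757 37.68044803325925
(242, 50) [560.32696696 206.24430605] 59.8659747850147 -35.00533781738986
(350, 50) [631.44237905 193.18509182] 59.019376643708135 37.294236903610106
rear corner -129.90895115012168 -44.43511992894245
```

```bash
python3 -m crank '[{"travel":[-0.5,-0.03,0],"turn":-0.14},{"travel":[-0.8,-0.02,0],"turn":0},{"travel":[-0.9,-0.02,0],"turn":0},{"travel":[-0.9,-0.02,0],"turn":0},{"travel":[-0.9,0,0],"turn":0},{"travel":[-0.9,0,0],"turn":0},{"travel":[-0.6,0,0.4],"turn":0},{"travel":[-0.2,0,0.7],"turn":0},{"travel":[0,0,0.7],"turn":0},{"travel":[0,0,0.5],"turn":0},{"travel":[0,0,0.2],"turn":0},{"travel":[0,0,0],"turn":0},{"travel":[0,0,0],"turn":0}]'
cat > rel.py <<'E'
from h import *
O=np.array([584.7,141.3,0]);u=np.array([.16909,.9856,0]);y=np.array([-.9856,.16909,0])
def st():
    o=ctrl.get_obs(); T=R.from_rotvec(o['orientation']).as_matrix(); p=np.array(o['ee_pos']); q=p-O
    f=np.array(o['ft_force'])
    print(f"t {o['t']:.2f} TCP jig x {q@u:.1f} y {q@y:.1f} z {p[2]:.1f} yaw-jig {np.degrees(np.arctan2(T[1,0],T[0,0]))-80.27:.2f} tiltx {T[2,0]:.4f} tilty {T[2,1]:.4f} F u {f@u:.1f} y {f@y:.1f} z {f[2]:.1f} w {o['width']:.1f}")
    tip=p+T@np.array([207.5,0,16.4]); r=tip-O; print(f"   tip nominal jig x {r@u:.1f} y {r@y:.1f} z {tip[2]:.1f}")
if __name__=="__main__": st()
E
python3 rel.py
```

```text
t: 7.9
ee_pos: [527.4, -215.1, 112.0]
orientation: [2.39, 2.005, 0.009]
ft_force: [0.8, 0.7, 0.2]
width: 21.8
t 7.90 TCP jig x -360.9 y -3.8 z 112.0 yaw-jig -0.27 tiltx -0.0097 tilty 0.0205 F u 0.8 y -0.7 z 0.2 w 21.8
   tip nominal jig x -153.6 y -5.1 z 93.6
```

```bash
python3 -m crank '[{"travel":[0,-0.08,0.3],"turn":-0.05},{"travel":[0,0,0.25],"turn":0},{"travel":[0,0,0.05],"turn":0},{"travel":[0,0,0],"turn":0},{"travel":[0,0,0],"turn":0}]'
python3 rel.py
python3 - <<'E'
from h import *
o=ctrl.get_obs()
for n in("side","scene","wrist"): cv2.imwrite(f"pics/{n}3.png",imaging.get_image(n))
a=cv2.imread("pics/scene3.png");b=cv2.imread("pics/side3.png")
cv2.imwrite("pics/s3A.png",cv2.resize(a[190:330,200:360],None,fx=5,fy=5,interpolation=cv2.INTER_CUBIC)[:600])
cv2.imwrite("pics/s3B.png",cv2.resize(b[180:300,250:350],None,fx=5,fy=5,interpolation=cv2.INTER_CUBIC))
E
python3 rel.py
```

```text
t: 8.4
ee_pos: [528.2, -215.7, 86.5]
orientation: [2.377, 2.007, 0.016]
ft_force: [0.1, -0.1, -0.5]
width: 21.8
t 8.40 TCP jig x -361.4 y -4.7 z 86.5 yaw-jig 0.08 tiltx -0.0120 tilty 0.0298 F u -0.1 y -0.1 z -0.5 w 21.8
   tip nominal jig x -154.1 y -4.9 z 67.6
t 8.55 TCP jig x -361.4 y -4.6 z 86.4 yaw-jig 0.08 tiltx -0.0120 tilty 0.0298 F u 0.2 y -0.4 z -1.1 w 21.8
   tip nominal jig x -154.1 y -4.8 z 67.5
```

View pics/s3A.png

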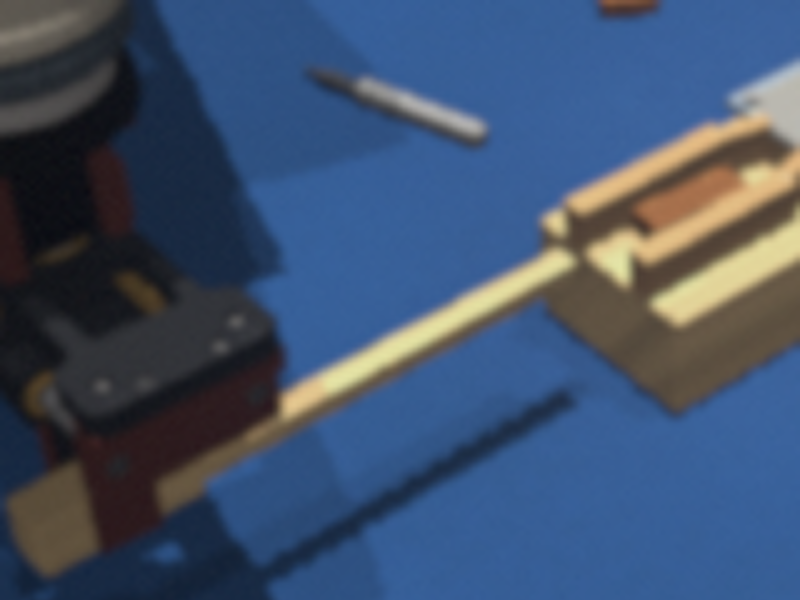

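View pics/s3B.png

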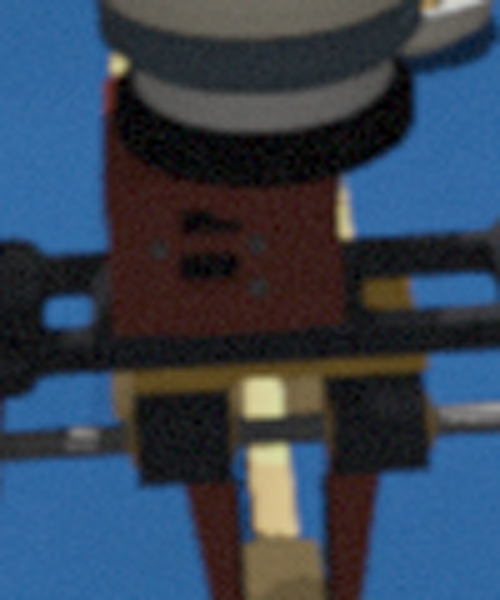

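View pics/wrist3.png

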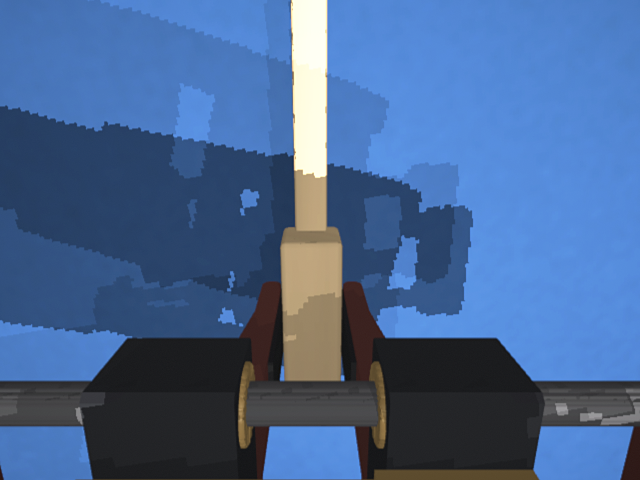

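Scene view: stick tip at crop (572,258), level and just behind the jig's trough mouth; the strip at crop (635–740, 165–225) is undisturbed. The wrist view shows the nose straight in the grasp. The tool has picked up a slight tilt from fast moves, so I'll test whether moving upwards undoes it.

```bash
python3 -m crank '[{"travel":[0,0,-0.9],"turn":0},{"travel":[0,0,-0.9],"turn":0},{"travel":[0,0,-0.1],"turn":0},{"travel":[0,0,0],"turn":0},{"travel":[0,0,0],"turn":0}]'
python3 rel.py
```

```text
t: 9.05
ee_pos: [524.7, -213.7, 182.9]
orientation: [2.379, 2.009, 0.013]
ft_force: [0.4, -0.2, -0.8]
width: 22.3
t 9.05 TCP jig x -360.0 y -0.9 z 182.9 yaw-jig 0.08 tiltx -0.0114 tilty 0.0269 F u -0.1 y -0.5 z -0.8 w 22.3
   tip nominal jig x -152.7 y -1.0 z 164.1
```

```bash
python3 -m crank '[{"travel":[0,0,0.2],"turn":0},{"travel":[0,0,0.2],"turn":0},{"travel":[0,0,0.2],"turn":0},{"travel":[0,0,0.2],"turn":0},{"travel":[0,0,0.2],"turn":0},{"travel":[0,0,0.2],"turn":0},{"travel":[0,0,0.1],"turn":0},{"travel":[0,0,0],"turn":0}]'
python3 rel.py
```

```text
t: 9.85
ee_pos: [522.2, -213.1, 105.0]
orientation: [2.387, 2.016, 0.005]
ft_force: [0.2, 0.5, -1.0]
width: 22.0
t 9.85 TCP jig x -359.9 y 1.6 z 105.0 yaw-jig 0.08 tiltx -0.0085 tilty 0.0151 F u 0.5 y -0.1 z -1.0 w 22.0
   tip nominal jig x -152.5 y 1.7 z 86.9
```

```bash
python3 -m crank '[{"travel":[0,0,0.1],"turn":0},{"travel":[0,0,0.1],"turn":0},{"travel":[0,0,0.1],"turn":0},{"travel":[0,0,0.1],"turn":0},{"travel":[0,0,0.1],"turn":0},{"travel":[0,0,0],"turn":0},{"travel":[0,0,0],"turn":0}]'
python3 rel.py
python3 - <<'E'
from h import *
a=imaging.get_image("scene");cv2.imwrite("pics/scene4.png",a)
cv2.imwrite("pics/s4A.png",cv2.resize(a[190:300,250:390],None,fx=5.5,fy=5.5,interpolation=cv2.INTER_CUBIC)[:600])
E
```

```text
t: 10.55
ee_pos: [523.7, -213.8, 79.0]
orientation: [2.385, 2.014, 0.007]
ft_force: [0.6, -0.4, -0.3]
width: 21.6
t 10.55 TCP jig x -360.3 y 0.1 z 79.0 yaw-jig 0.08 tiltx -0.0091 tilty 0.0177 F u -0.3 y -0.6 z -0.3 w 21.6
   tip nominal jig x -153.0 y 0.1 z 60.7
```

View pics/s4A.png

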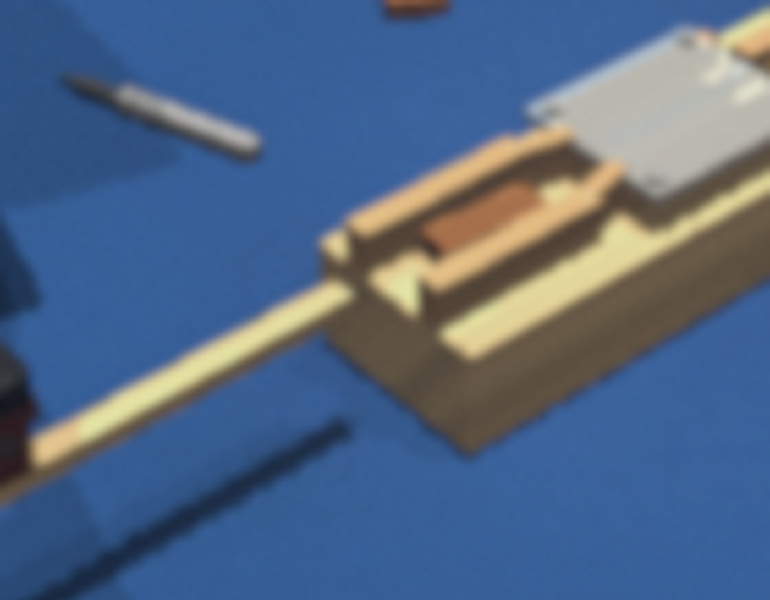

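```bash
python3 - <<'E'
from rel import *
a=cam("scene")
o=ctrl.get_obs(); T=R.from_rotvec(o['orientation']).as_matrix(); p=np.array(o['ee_pos'])
for w in(-6,6): 
  for h in (11.4,21.4):
    q=proj(a,p+T@np.array([207.5,w,h])); print(w,h,(q-[250,190])*5.5)
for x,yy,z in[(-130,45,50),(-130,-45,50),(-130,-45,0),(-130,21,70)]:
    print(x,yy,z,(proj(a,O+x*u+yy*y+[0,0,z])-[250,190])*5.5)
for p_ in [(420,230),(440,255),(540,195),(520,180)]:
    q=plane(a,(250+p_[0]/5.5,190+p_[1]/5.5),62)-O; print("strip",q@u,q@y)
E
```

```text
-6 11.4 [331.62679694 279.95787147]
-6 21.4 [332.5662636  301.22752162]
6 11.4 [352.18366367 295.52268209]
6 21.4 [352.98743303 316.86234509]
-130 45 50 [317.16175767 237.81811152]
-130 -45 50 [470.74945291 355.85688599]
-130 -45 0 [470.00464766 456.14357637]
-130 21 70 [355.01528743 226.3827976 ]
strip -106.55022088845968 11.369479060831207
strip -110.51914854711083 -4.950255933982176
strip -57.69371958987856 -1.984442797196964
strip -57.17013798147007 10.089805174561151
```

```bash
python3 -m crank '[{"travel":[0,-0.03,0.07],"turn":0},{"travel":[0,0,0.01],"turn":0},{"travel":[0,0,0],"turn":0}]'
python3 rel.py;  python3 -m crank '[{"travel":[0.15,0,0],"turn":0},{"travel":[0.15,0,0],"turn":0},{"travel":[0.15,0,0],"turn":0},{"travel":[0,0,0],"turn":0},{"travel":[0,0,0],"turn":0}]'; python3 rel.py
```

```text
t: 10.9
ee_pos: [522.3, -213.7, 75.1]
orientation: [2.385, 2.014, 0.007]
ft_force: [0.2, -0.4, -0.4]
width: 22.1
t 10.90 TCP jig x -360.4 y 1.5 z 75.1 yaw-jig 0.08 tiltx -0.0093 tilty 0.0184 F u -0.3 y -0.2 z -0.4 w 22.1
   tip nominal jig x -153.1 y 1.5 z 56.8
t: 11.4
ee_pos: [526.6, -189.0, 75.2]
orientation: [2.384, 2.014, 0.008]
ft_force: [-0.2, -0.8, -0.6]
width: 21.8
t 11.40 TCP jig x -335.4 y 1.4 z 75.2 yaw-jig 0.12 tiltx -0.0093 tilty 0.0188 F u -0.9 y 0.1 z -0.6 w 21.8
   tip nominal jig x -128.0 y 1.5 z 56.9
```

```bash
python3 -m crank '[{"travel":[0.12,0,0],"turn":0},{"travel":[0.12,0,0],"turn":0},{"travel":[0.12,0,0],"turn":0},{"travel":[0.12,0,0],"turn":0},{"travel":[0.12,0,0],"turn":0},{"travel":[0,0,0],"turn":0}]'; python3 rel.py;  python3 - <<'E'
from h import *
a=imaging.get_image("scene");cv2.imwrite("pics/scene5.png",a)
cv2.imwrite("pics/s5A.png",cv2.resize(a[190:300,270:410],None,fx=5.5,fy=5.5,interpolation=cv2.INTER_CUBIC)[:600])
E
```

```text
t: 12.0
ee_pos: [532.2, -156.8, 74.9]
orientation: [2.384, 2.014, 0.008]
ft_force: [0.3, 0.7, -0.6]
width: 22.0
t 12.00 TCP jig x -302.7 y 1.4 z 74.9 yaw-jig 0.11 tiltx -0.0093 tilty 0.0190 F u 0.7 y -0.2 z -0.6 w 22.0
   tip nominal jig x -95.4 y 1.5 z 56.6
```

View pics/s5A.png

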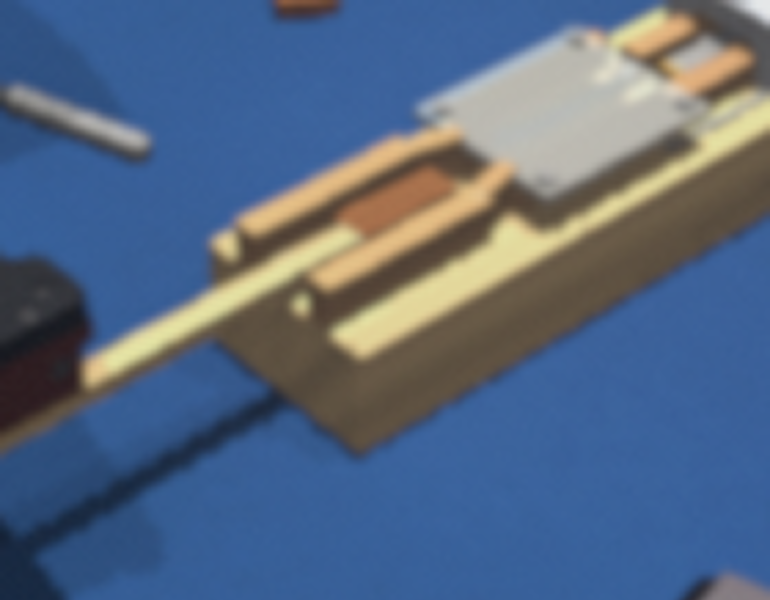

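Scene view: the nose tip (crop ~(350,228)) is against the strip's rear, and the strip lies straight, entering the funnel. Continuing.

```bash
python3 -m crank '[{"travel":[0.08,0.015,0],"turn":0},{"travel":[0.08,0.015,0],"turn":0},{"travel":[0.08,0.01,0],"turn":0},{"travel":[0.08,0,0],"turn":0},{"travel":[0,0,0],"turn":0}]'; python3 rel.py
```

```text
t: 12.55
ee_pos: [537.5, -141.2, 75.0]
orientation: [2.384, 2.013, 0.008]
ft_force: [0.3, -0.6, -1.3]
width: 21.8
t 12.55 TCP jig x -286.4 y -1.3 z 75.0 yaw-jig 0.08 tiltx -0.0101 tilty 0.0200 F u -0.5 y -0.4 z -1.3 w 21.8
   tip nominal jig x -79.1 y -1.3 z 56.5
```

```bash
python3 -m crank '[{"travel":[0.08,0,0],"turn":0},{"travel":[0.08,0,0],"turn":0},{"travel":[0.08,0,0],"turn":0}]'; python3 rel.py;  python3 - <<'E'
from h import *
a=imaging.get_image("scene");cv2.imwrite("pics/scene6.png",a)
cv2.imwrite("pics/s6A.png",cv2.resize(a[170:280,295:435],None,fx=5.5,fy=5.5,interpolation=cv2.INTER_CUBIC)[:600])
E
```

```text
t: 12.85
ee_pos: [539.5, -128.7, 74.8]
orientation: [2.385, 2.012, 0.008]
ft_force: [-0.9, -0.4, -0.6]
width: 22.2
t 12.85 TCP jig x -273.7 y -1.1 z 74.8 yaw-jig 0.04 tiltx -0.0099 tilty 0.0197 F u -0.5 y 0.8 z -0.6 w 22.2
   tip nominal jig x -66.4 y -1.2 z 56.4
```

View pics/s6A.png

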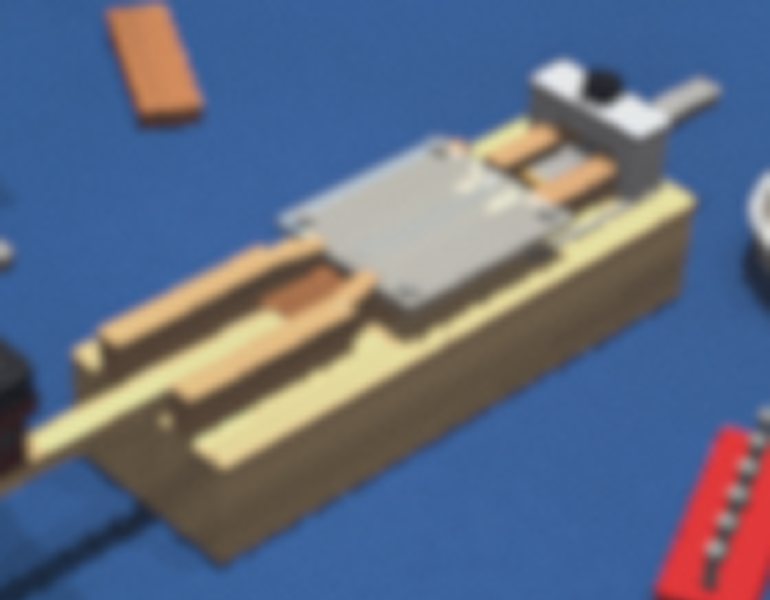

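Scene view: the strip's lead is entering under the cover, straight and centred. Now stepping in small increments and watching the force.

```bash
for i in 1; do python3 -m crank '[{"travel":[0.06,0,0],"turn":0},{"travel":[0.06,0,0],"turn":0},{"travel":[0.06,0,0],"turn":0}]' >/dev/null; python3 rel.py; python3 -m crank '[{"travel":[0.06,0,0],"turn":0},{"travel":[0.06,0,0],"turn":0},{"travel":[0.06,0,0],"turn":0}]' >/dev/null; python3 rel.py; done
```

```text
t 13.20 TCP jig x -263.5 y -0.9 z 74.6 yaw-jig 0.06 tiltx -0.0097 tilty 0.0194 F u -0.2 y 0.0 z -0.4 w 21.5
   tip nominal jig x -56.2 y -1.0 z 56.2
t 13.50 TCP jig x -254.2 y -1.4 z 74.8 yaw-jig 0.06 tiltx -0.0104 tilty 0.0204 F u -3.8 y -0.7 z -0.5 w 21.6
   tip nominal jig x -46.9 y -1.5 z 56.2
```

```bash
python3 -m crank '[{"travel":[0.06,0,0],"turn":0},{"travel":[0.06,0,0],"turn":0}]' >/dev/null; python3 rel.py; python3 -m crank '[{"travel":[0.06,0,0],"turn":0},{"travel":[0.06,0,0],"turn":0}]' >/dev/null; python3 rel.py; python3 -m crank '[{"travel":[0.05,0,0],"turn":0},{"travel":[0.05,0,0],"turn":0}]' >/dev/null; python3 rel.py
```

```text
t 13.70 TCP jig x -248.3 y -1.7 z 74.8 yaw-jig 0.05 tiltx -0.0111 tilty 0.0209 F u -4.3 y -0.6 z 0.1 w 22.2
   tip nominal jig x -41.0 y -1.8 z 56.1
t 13.90 TCP jig x -242.3 y -1.8 z 74.9 yaw-jig 0.04 tiltx -0.0116 tilty 0.0213 F u -4.9 y -0.0 z -0.5 w 22.0
   tip nominal jig x -35.0 y -2.0 z 56.1
t 14.10 TCP jig x -237.0 y -1.8 z 74.8 yaw-jig 0.04 tiltx -0.0117 tilty 0.0212 F u -4.7 y -0.1 z -0.7 w 21.7
   tip nominal jig x -29.7 y -2.0 z 56.0
```

```bash
cat > chk.py <<'E'
import sys
from rel import *
o=ctrl.get_obs(); f=np.array(o['ft_force'])@u; q=np.array(o['ee_pos'])-O
print(f"t {o['t']:.2f} x {q@u+207.3:.2f} y {q@y:.2f} z {o['ee_pos'][2]:.1f} Fu {f:.1f} Fz {o['ft_force'][2]:.1f}")
sys.exit(0 if f>-7 else 1)
E
python3 -m crank '[{"travel":[0.02,0,0],"turn":0},{"travel":[0.02,0,0],"turn":0}]' >/dev/null; python3 chk.py && python3 -m crank '[{"travel":[0.02,0,0],"turn":0},{"travel":[0.02,0,0],"turn":0}]' >/dev/null; python3 chk.py && python3 -m crank '[{"travel":[0.01,0,0],"turn":0},{"travel":[0.01,0,0],"turn":0}]' >/dev/null; python3 chk.py && python3 -m crank '[{"travel":[0.01,0,0],"turn":0},{"travel":[0.01,0,0],"turn":0}]' >/dev/null; python3 chk.py
```

```text
t 14.30 x -27.30 y -1.83 z 74.8 Fu -4.5 Fz -0.5
t 14.50 x -25.23 y -1.85 z 74.8 Fu -4.9 Fz -0.6
t 14.70 x -24.16 y -1.84 z 74.8 Fu -4.7 Fz -1.0
t 14.90 x -23.18 y -1.81 z 74.8 Fu -4.7 Fz -0.8
```

```bash
python3 -m crank '[{"travel":[0.01,0,0],"turn":0},{"travel":[0.01,0,0],"turn":0},{"travel":[0.01,0,0],"turn":0},{"travel":[0.01,0,0],"turn":0}]' >/dev/null; python3 chk.py && python3 -m crank '[{"travel":[0.01,0,0],"turn":0},{"travel":[0.01,0,0],"turn":0},{"travel":[0.01,0,0],"turn":0},{"travel":[0.01,0,0],"turn":0}]' >/dev/null; python3 chk.py && python3 -m crank '[{"travel":[0.01,0,0],"turn":0},{"travel":[0.01,0,0],"turn":0},{"travel":[0.01,0,0],"turn":0},{"travel":[0.01,0,0],"turn":0}]' >/dev/null; python3 chk.py && python3 -m crank '[{"travel":[0.01,0,0],"turn":0},{"travel":[0.01,0,0],"turn":0},{"travel":[0.01,0,0],"turn":0},{"travel":[0.01,0,0],"turn":0}]' >/dev/null; python3 chk.py && python3 -m crank '[{"travel":[0.01,0,0],"turn":0},{"travel":[0.01,0,0],"turn":0},{"travel":[0.01,0,0],"turn":0},{"travel":[0.01,0,0],"turn":0}]' >/dev/null; python3 chk.py
```

```text
t 15.30 x -21.05 y -1.80 z 74.8 Fu -6.2 Fz -0.3
t 15.70 x -18.87 y -1.79 z 74.7 Fu -4.8 Fz 0.7
t 16.10 x -16.70 y -1.80 z 74.7 Fu -4.8 Fz 0.0
t 16.50 x -14.52 y -1.76 z 74.7 Fu -4.9 Fz -0.2
t 16.90 x -12.35 y -1.79 z 74.7 Fu -4.6 Fz 0.3
```

```bash
python3 -m crank '[{"travel":[0.01,0,0],"turn":0},{"travel":[0.01,0,0],"turn":0},{"travel":[0.01,0,0],"turn":0},{"travel":[0.01,0,0],"turn":0}]' >/dev/null; python3 chk.py && python3 -m crank '[{"travel":[0.01,0,0],"turn":0},{"travel":[0.01,0,0],"turn":0},{"travel":[0.01,0,0],"turn":0},{"travel":[0.01,0,0],"turn":0}]' >/dev/null; python3 chk.py && python3 -m crank '[{"travel":[0.01,0,0],"turn":0},{"travel":[0.01,0,0],"turn":0},{"travel":[0.01,0,0],"turn":0},{"travel":[0.01,0,0],"turn":0}]' >/dev/null; python3 chk.py && python3 -m crank '[{"travel":[0.01,0,0],"turn":0},{"travel":[0.01,0,0],"turn":0},{"travel":[0.01,0,0],"turn":0},{"travel":[0.01,0,0],"turn":0}]' >/dev/null; python3 chk.py && python3 -m crank '[{"travel":[0.01,0,0],"turn":0},{"travel":[0.01,0,0],"turn":0},{"travel":[0.01,0,0],"turn":0},{"travel":[0.01,0,0],"turn":0}]' >/dev/null; python3 chk.py
```

```text
t 17.30 x -10.16 y -1.78 z 74.7 Fu -5.1 Fz 1.1
t 17.70 x -7.98 y -1.78 z 74.7 Fu -5.1 Fz -0.5
t 18.10 x -5.83 y -1.72 z 74.6 Fu -5.5 Fz 0.7
t 18.50 x -3.67 y -1.68 z 74.6 Fu -5.2 Fz 0.9
t 18.90 x -1.52 y -1.65 z 74.6 Fu -5.4 Fz 0.5
```

```bash
python3 -m crank '[{"travel":[0.01,0,0],"turn":0},{"travel":[0.01,0,0],"turn":0},{"travel":[0.01,0,0],"turn":0}]' >/dev/null; python3 chk.py && python3 -m crank '[{"travel":[0.01,0,0],"turn":0},{"travel":[0.01,0,0],"turn":0},{"travel":[0.01,0,0],"turn":0}]' >/dev/null; python3 chk.py && python3 -m crank '[{"travel":[0.01,0,0],"turn":0},{"travel":[0.01,0,0],"turn":0},{"travel":[0.01,0,0],"turn":0}]' >/dev/null; python3 chk.py && python3 -m crank '[{"travel":[0.01,0,0],"turn":0},{"travel":[0.01,0,0],"turn":0},{"travel":[0.01,0,0],"turn":0}]' >/dev/null; python3 chk.py && python3 -m crank '[{"travel":[0.01,0,0],"turn":0},{"travel":[0.01,0,0],"turn":0},{"travel":[0.01,0,0],"turn":0}]' >/dev/null; python3 chk.py
```

```text
t 19.20 x 0.14 y -1.62 z 74.6 Fu -5.6 Fz 0.0
t 19.50 x 1.73 y -1.60 z 74.6 Fu -4.8 Fz 0.2
t 19.80 x 3.35 y -1.55 z 74.6 Fu -5.6 Fz 0.8
t 20.10 x 4.98 y -1.50 z 74.6 Fu -4.6 Fz 1.0
t 20.40 x 6.65 y -1.49 z 74.6 Fu -4.6 Fz 0.2
```

```bash
python3 rel.py
```

```text
t 20.40 TCP jig x -200.7 y -1.5 z 74.6 yaw-jig -0.03 tiltx -0.0116 tilty 0.0208 F u -4.6 y 0.6 z 0.2 w 22.0
   tip nominal jig x 6.6 y -1.9 z 55.8
```

```bash
python3 -m crank '[{"travel":[0.01,0,0],"turn":0},{"travel":[0.01,0,0],"turn":0},{"travel":[0.01,0,0],"turn":0}]' >/dev/null; python3 chk.py && python3 -m crank '[{"travel":[0.01,0,0],"turn":0},{"travel":[0.01,0,0],"turn":0},{"travel":[0.01,0,0],"turn":0}]' >/dev/null; python3 chk.py && python3 -m crank '[{"travel":[0.01,0,0],"turn":0},{"travel":[0.01,0,0],"turn":0},{"travel":[0.01,0,0],"turn":0}]' >/dev/null; python3 chk.py && python3 -m crank '[{"travel":[0.01,0,0],"turn":0},{"travel":[0.01,0,0],"turn":0},{"travel":[0.01,0,0],"turn":0}]' >/dev/null; python3 chk.py && python3 -m crank '[{"travel":[0.01,0,0],"turn":0},{"travel":[0.01,0,0],"turn":0},{"travel":[0.01,0,0],"turn":0}]' >/dev/null; python3 chk.py
```

```text
t 20.70 x 8.29 y -1.49 z 74.5 Fu -5.4 Fz -0.1
t 21.00 x 9.93 y -1.49 z 74.5 Fu -5.5 Fz 0.8
t 21.30 x 11.56 y -1.48 z 74.5 Fu -4.8 Fz 0.3
t 21.60 x 13.20 y -1.43 z 74.5 Fu -5.3 Fz 0.6
t 21.90 x 14.82 y -1.48 z 74.5 Fu -6.0 Fz 1.1
```

```bash
python3 - <<'E'
from rel import *
a=imaging.get_image("scene");cv2.imwrite("pics/scene7.png",a)
cv2.imwrite("pics/s7A.png",cv2.resize(a[175:235,365:435],None,fx=10,fy=10,interpolation=cv2.INTER_CUBIC)[:600])
c=cam("scene")
for x in(60,65,70,80,90): print(x,(proj(c,O+x*u-1*y+[0,0,62])-[365,175])*10)
E
```

```text
60 [218.79445163 294.1133361 ]
65 [234.36911919 285.7984066 ]
70 [249.86749022 277.52420993]
80 [280.6375743  261.09682368]
90 [311.10911297 244.82882344]
```

View pics/s7A.png

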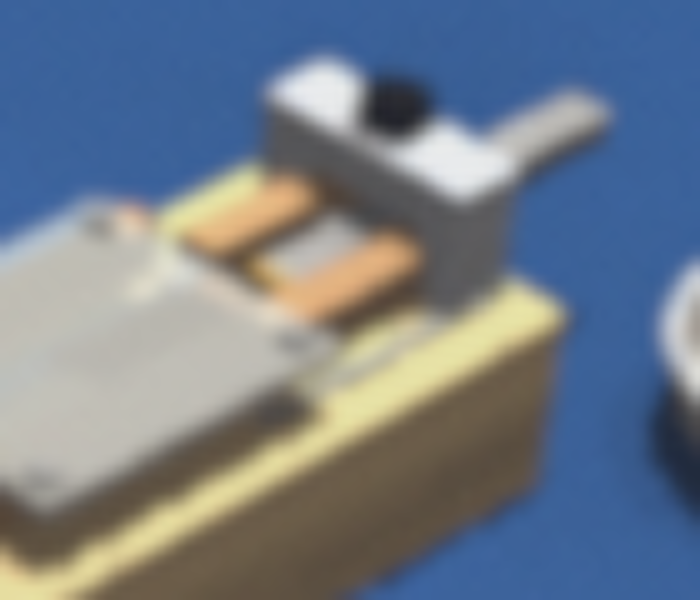

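Scene view: the bar's end shows at crop ~(268,262), about jig x 74–77, so there is roughly 9–12 mm to go. Continuing finely.

```bash
python3 -m crank '[{"travel":[0.01,0,0],"turn":0},{"travel":[0.01,0,0],"turn":0},{"travel":[0.01,0,0],"turn":0}]' >/dev/null; python3 chk.py && python3 -m crank '[{"travel":[0.01,0,0],"turn":0},{"travel":[0.01,0,0],"turn":0},{"travel":[0.01,0,0],"turn":0}]' >/dev/null; python3 chk.py && python3 -m crank '[{"travel":[0.006,0,0],"turn":0},{"travel":[0.006,0,0],"turn":0}]' >/dev/null; python3 chk.py && python3 -m crank '[{"travel":[0.006,0,0],"turn":0},{"travel":[0.006,0,0],"turn":0}]' >/dev/null; python3 chk.py && python3 -m crank '[{"travel":[0.006,0,0],"turn":0},{"travel":[0.006,0,0],"turn":0}]' >/dev/null; python3 chk.py
```

```text
t 22.25 x 16.50 y -1.47 z 74.5 Fu -5.4 Fz 0.0
t 22.55 x 18.12 y -1.48 z 74.5 Fu -5.4 Fz 0.3
t 22.75 x 18.81 y -1.48 z 74.4 Fu -4.4 Fz -0.1
t 22.95 x 19.45 y -1.47 z 74.4 Fu -4.9 Fz 0.4
t 23.15 x 20.10 y -1.45 z 74.4 Fu -5.1 Fz 0.3
```

```bash
python3 -m crank '[{"travel":[0.006,0,0],"turn":0},{"travel":[0.006,0,0],"turn":0},{"travel":[0.006,0,0],"turn":0}]' >/dev/null; python3 chk.py && python3 -m crank '[{"travel":[0.006,0,0],"turn":0},{"travel":[0.006,0,0],"turn":0},{"travel":[0.006,0,0],"turn":0}]' >/dev/null; python3 chk.py && python3 -m crank '[{"travel":[0.006,0,0],"turn":0},{"travel":[0.006,0,0],"turn":0}]' >/dev/null; python3 chk.py && python3 -m crank '[{"travel":[0.006,0,0],"turn":0},{"travel":[0.006,0,0],"turn":0}]' >/dev/null; python3 chk.py && python3 -m crank '[{"travel":[0.006,0,0],"turn":0},{"travel":[0.006,0,0],"turn":0}]' >/dev/null; python3 chk.py&& python3 -m crank '[{"travel":[0.006,0,0],"turn":0},{"travel":[0.006,0,0],"turn":0}]' >/dev/null; python3 chk.py&& python3 -m crank '[{"travel":[0.006,0,0],"turn":0},{"travel":[0.006,0,0],"turn":0}]' >/dev/null; python3 chk.py
```

```text
t 23.45 x 21.07 y -1.45 z 74.4 Fu -5.5 Fz 0.8
t 23.75 x 22.04 y -1.45 z 74.4 Fu -4.3 Fz 0.5
t 23.95 x 22.71 y -1.45 z 74.4 Fu -4.9 Fz -0.0
t 24.15 x 23.35 y -1.46 z 74.4 Fu -5.4 Fz 1.1
t 24.35 x 24.02 y -1.45 z 74.4 Fu -5.3 Fz 1.4
t 24.55 x 24.64 y -1.43 z 74.4 Fu -6.1 Fz 0.6
t 24.75 x 25.08 y -1.43 z 74.4 Fu -6.1 Fz 0.2
```

```bash
python3 -m crank '[{"travel":[0.006,0,0],"turn":0},{"travel":[0.006,0,0],"turn":0}]' >/dev/null; python3 chk.py && python3 -m crank '[{"travel":[0.006,0,0],"turn":0},{"travel":[0.006,0,0],"turn":0}]' >/dev/null; python3 chk.py && python3 -m crank '[{"travel":[0.006,0,0],"turn":0},{"travel":[0.006,0,0],"turn":0}]' >/dev/null; python3 chk.py && python3 -m crank '[{"travel":[0.006,0,0],"turn":0}]' >/dev/null; python3 chk.py && python3 -m crank '[{"travel":[0.006,0,0],"turn":0}]' >/dev/null; python3 chk.py&& python3 -m crank '[{"travel":[0.006,0,0],"turn":0}]' >/dev/null; python3 chk.py&& python3 -m crank '[{"travel":[0.006,0,0],"turn":0}]' >/dev/null; python3 chk.py
```

```text
t 24.95 x 25.50 y -1.46 z 74.4 Fu -5.7 Fz 0.1
t 25.15 x 25.82 y -1.48 z 74.5 Fu -6.8 Fz -0.3
t 25.35 x 26.12 y -1.52 z 74.5 Fu -5.5 Fz 0.8
t 25.45 x 26.26 y -1.51 z 74.5 Fu -5.8 Fz 0.2
t 25.55 x 26.38 y -1.52 z 74.5 Fu -6.1 Fz 1.1
t 25.65 x 26.50 y -1.55 z 74.6 Fu -7.2 Fz 1.1
t 25.65 x 26.50 y -1.55 z 74.6 Fu -7.2 Fz 1.1
```

```bash
sed -i 's/f>-7/f>-11/' chk.py; python3 -m crank '[{"travel":[0.01,0,0],"turn":0}]' >/dev/null; python3 chk.py && python3 -m crank '[{"travel":[0.01,0,0],"turn":0}]' >/dev/null; python3 chk.py && python3 -m crank '[{"travel":[0.01,0,0],"turn":0},{"travel":[0.01,0,0],"turn":0}]' >/dev/null; python3 chk.py && python3 -m crank '[{"travel":[0.01,0,0],"turn":0},{"travel":[0.01,0,0],"turn":0}]' >/dev/null; python3 chk.py && python3 -m crank '[{"travel":[0.01,0,0],"turn":0},{"travel":[0.01,0,0],"turn":0}]' >/dev/null; python3 chk.py
```

```text
t 25.75 x 26.80 y -1.52 z 74.6 Fu -6.6 Fz 0.9
t 25.85 x 27.06 y -1.50 z 74.6 Fu -7.8 Fz 1.0
t 26.05 x 27.55 y -1.39 z 74.7 Fu -6.6 Fz 1.8
t 26.25 x 27.61 y -1.30 z 74.7 Fu -9.1 Fz 0.9
t 26.45 x 27.63 y -1.28 z 74.9 Fu -8.5 Fz 1.9
```

```bash
sed -i 's/f>-11/f>-16/' chk.py; python3 -m crank '[{"travel":[0.014,0,0],"turn":0},{"travel":[0.014,0,0],"turn":0}]' >/dev/null; python3 chk.py && python3 -m crank '[{"travel":[0.018,0,0.001],"turn":0}]' >/dev/null; python3 chk.py && python3 -m crank '[{"travel":[0.018,0,0.001],"turn":0}]' >/dev/null; python3 chk.py
```

```text
t 26.65 x 27.72 y -1.17 z 75.0 Fu -9.8 Fz 1.2
t 26.75 x 27.77 y -1.10 z 75.0 Fu -11.2 Fz 1.7
t 26.85 x 27.82 y -1.05 z 75.0 Fu -11.4 Fz 2.5
```

```bash
python3 -m crank '[{"travel":[0.024,0,0],"turn":0},{"travel":[0.024,0,0],"turn":0}]' >/dev/null; python3 chk.py && python3 -m crank '[{"travel":[0.029,0,0],"turn":0}]' >/dev/null; python3 chk.py && python3 -m crank '[{"travel":[0.029,0,0],"turn":0}]' >/dev/null; python3 chk.py; python3 rel.py
```

```text
t 27.05 x 27.98 y -0.93 z 75.0 Fu -11.8 Fz 1.7
t 27.15 x 28.11 y -0.90 z 75.1 Fu -14.2 Fz 2.3
t 27.25 x 28.18 y -0.87 z 75.1 Fu -14.7 Fz 2.2
t 27.25 TCP jig x -179.1 y -0.9 z 75.1 yaw-jig 0.18 tiltx -0.0282 tilty 0.0176 F u -14.7 y -0.8 z 2.2 w 21.4
   tip nominal jig x 27.8 y -0.5 z 52.9
```

```bash
python3 -m crank '[{"travel":[0.03,0,0],"turn":0},{"travel":[0.03,0,0],"turn":0},{"travel":[0.03,0,0],"turn":0}]' >/dev/null; python3 chk.py ; python3 rel.py
```

```text
t 27.55 x 28.43 y -0.81 z 75.2 Fu -13.7 Fz 1.6
t 27.55 TCP jig x -178.9 y -0.8 z 75.2 yaw-jig 0.21 tiltx -0.0337 tilty 0.0168 F u -13.7 y -1.2 z 1.6 w 21.8
   tip nominal jig x 28.0 y -0.3 z 51.8
```

```bash
sed -i 's/f>-16/f>-18/' chk.py; python3 -m crank '[{"travel":[0.033,0,0],"turn":0},{"travel":[0.033,0,0],"turn":0},{"travel":[0.033,0,0],"turn":0}]' >/dev/null; python3 chk.py && python3 -m crank '[{"travel":[0.033,0,0],"turn":0},{"travel":[0.033,0,0],"turn":0},{"travel":[0.033,0,0],"turn":0}]' >/dev/null; python3 chk.py && python3 -m crank '[{"travel":[0.033,0,0],"turn":0},{"travel":[0.033,0,0],"turn":0},{"travel":[0.033,0,0],"turn":0}]' >/dev/null; python3 chk.py;  python3 rel.py
```

```text
t 27.85 x 28.74 y -0.77 z 75.3 Fu -14.6 Fz 1.2
t 28.15 x 29.01 y -0.83 z 75.3 Fu -15.2 Fz 1.8
t 28.45 x 29.31 y -0.83 z 75.4 Fu -13.4 Fz 1.8
t 28.45 TCP jig x -178.0 y -0.8 z 75.4 yaw-jig 0.28 tiltx -0.0515 tilty 0.0140 F u -13.4 y -1.0 z 1.8 w 21.9
   tip nominal jig x 28.4 y -0.0 z 48.3
```

```bash
python3 -m crank '[{"travel":[0.036,0,0],"turn":0},{"travel":[0.036,0,0],"turn":0},{"travel":[0.036,0,0],"turn":0}]' >/dev/null; python3 chk.py && python3 -m crank '[{"travel":[0.037,0,0],"turn":0},{"travel":[0.037,0,0],"turn":0},{"travel":[0.037,0,0],"turn":0}]' >/dev/null; python3 chk.py && python3 -m crank '[{"travel":[0.038,0,0],"turn":0},{"travel":[0.038,0,0],"turn":0},{"travel":[0.038,0,0],"turn":0}]' >/dev/null; python3 chk.py && python3 -m crank '[{"travel":[0.038,0,0],"turn":0},{"travel":[0.038,0,0],"turn":0}]' >/dev/null; python3 chk.py ; python3 rel.py
```

```text
t 28.75 x 29.66 y -0.70 z 75.4 Fu -14.5 Fz 1.7
t 29.05 x 30.03 y -0.60 z 75.3 Fu -15.5 Fz 1.8
t 29.35 x 30.38 y -0.44 z 75.2 Fu -16.2 Fz 0.9
t 29.55 x 30.62 y -0.35 z 75.2 Fu -16.3 Fz 1.3
t 29.55 TCP jig x -176.7 y -0.3 z 75.2 yaw-jig 0.32 tiltx -0.0763 tilty 0.0084 F u -16.3 y -1.6 z 1.3 w 21.8
   tip nominal jig x 29.0 y 0.7 z 43.0
```

Pressed for over a second at 14.5–16.3 N total, against about 5.2 N to slide it. Now I'll ease off and withdraw levelly.

```bash
python3 -m crank '[{"travel":[-0.02,0,0.002],"turn":0},{"travel":[-0.04,0,0.003],"turn":0},{"travel":[-0.06,0,0.005],"turn":0},{"travel":[-0.06,0,0.005],"turn":0}]' >/dev/null; python3 rel.py; python3 - <<'E'
from rel import *
a=imaging.get_image("scene");cv2.imwrite("pics/scene8.png",a)
cv2.imwrite("pics/s8A.png",cv2.resize(a[180:290,260:400],None,fx=5.5,fy=5.5,interpolation=cv2.INTER_CUBIC)[:600])
cv2.imwrite("pics/s8B.png",cv2.resize(a[175:235,365:435],None,fx=10,fy=10,interpolation=cv2.INTER_CUBIC)[:600])
cv2.imwrite("pics/w8.png",imaging.get_image("wrist"))
E
```

```text
t 29.95 TCP jig x -184.8 y 0.5 z 74.6 yaw-jig 0.35 tiltx -0.0749 tilty 0.0067 F u -0.4 y 0.0 z 0.1 w 22.1
   tip nominal jig x 20.9 y 1.7 z 42.7
```

View pics/s8A.png

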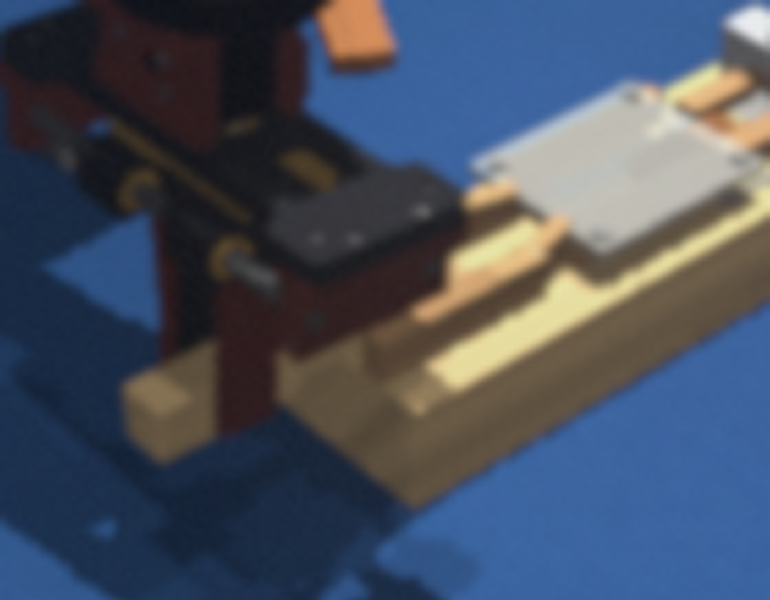

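View pics/s8B.png

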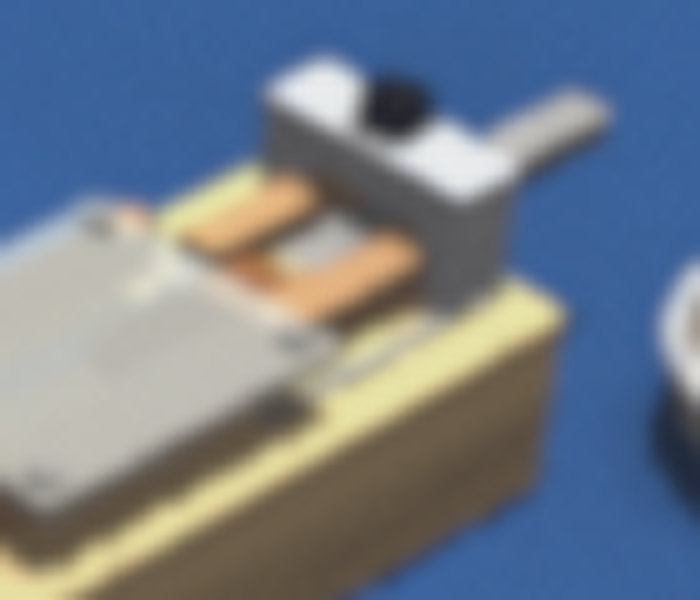

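View pics/w8.png

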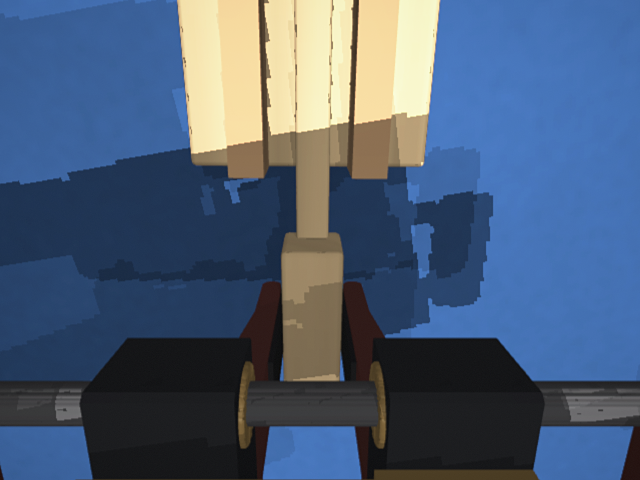

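Scene view: the orange-brown strip lead now fills the gap up to the bar's end (crop ~(265,270)). The wrist view shows the nose running straight and clear of both cheeks. Withdrawing.

```bash
python3 -m crank '[{"travel":[-0.1,0.01,0.008],"turn":0},{"travel":[-0.2,0.01,0.015],"turn":0},{"travel":[-0.2,0,0.015],"turn":0},{"travel":[-0.2,0,0.015],"turn":0}]' >/dev/null; python3 rel.py;python3 -m crank '[{"travel":[-0.2,0,0.015],"turn":0},{"travel":[-0.2,0,0.015],"turn":0},{"travel":[-0.2,0,0.015],"turn":0},{"travel":[-0.2,0,0.015],"turn":0}]' >/dev/null; python3 rel.py
```

```text
t 30.45 TCP jig x -221.6 y -0.9 z 74.6 yaw-jig 0.43 tiltx -0.0748 tilty 0.0068 F u 0.0 y 0.6 z -0.4 w 21.8
   tip nominal jig x -16.0 y 0.6 z 42.7
t 30.85 TCP jig x -266.4 y -1.0 z 74.6 yaw-jig 0.35 tiltx -0.0749 tilty 0.0067 F u -0.2 y -0.4 z -1.1 w 21.8
   tip nominal jig x -60.7 y 0.1 z 42.7
```

```bash
python3 -m crank '[{"travel":[-0.3,0,0.022],"turn":0},{"travel":[-0.3,0,0.022],"turn":0},{"travel":[-0.3,0,0.022],"turn":0},{"travel":[-0.3,0,0.022],"turn":0},{"travel":[-0.3,0,0.022],"turn":0},{"travel":[-0.3,0,0.022],"turn":0},{"travel":[-0.3,0,0.022],"turn":0},{"travel":[-0.1,0,0],"turn":0},{"travel":[0,0,0],"turn":0}]' >/dev/null; python3 rel.py; python3 - <<'E'
from rel import *
a=imaging.get_image("scene");cv2.imwrite("pics/scene9.png",a)
cv2.imwrite("pics/s9A.png",cv2.resize(a[200:340,180:340],None,fx=5,fy=5,interpolation=cv2.INTER_CUBIC)[:600])
b=imaging.get_image("side");cv2.imwrite("pics/side9.png",b)
E
```

```text
t 31.75 TCP jig x -389.4 y -1.3 z 75.3 yaw-jig 0.18 tiltx -0.0753 tilty 0.0073 F u -0.3 y -0.4 z -2.1 w 22.4
   tip nominal jig x -183.8 y -0.8 z 43.3
```

View pics/s9A.png

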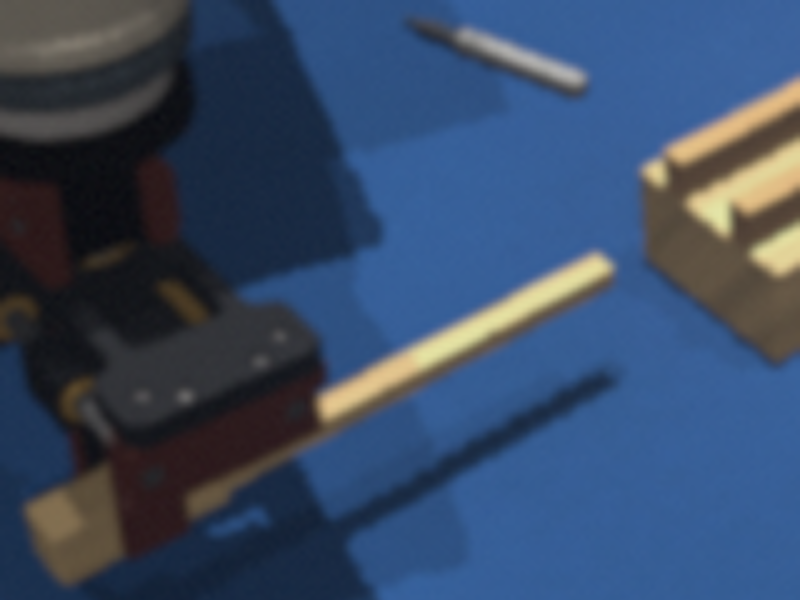

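View pics/side9.png

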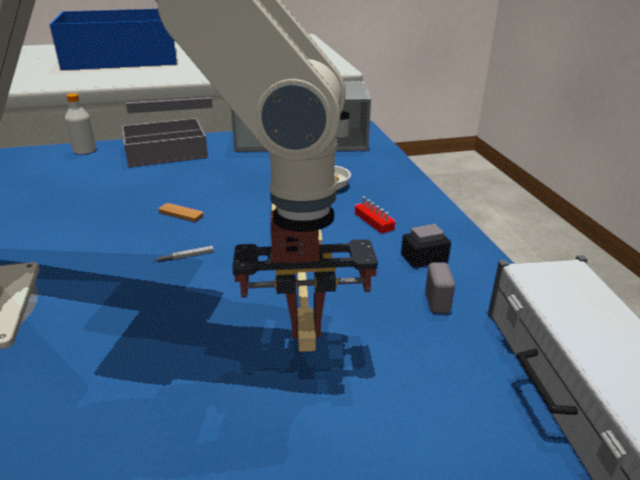

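```bash
python3 -m crank '[{"travel":[-0.2,0,0.15],"turn":0},{"travel":[-0.2,0,0.2],"turn":0},{"travel":[0,0,0.2],"turn":0},{"travel":[0,0,0.15],"turn":0},{"travel":[0,0,0.1],"turn":0},{"travel":[0,0,0],"turn":0}]' >/dev/null; python3 rel.py
```

```text
t 32.45 TCP jig x -411.6 y -1.1 z 32.3 yaw-jig 0.37 tiltx -0.0744 tilty 0.0050 F u 0.3 y -0.3 z -0.9 w 21.7
   tip nominal jig x -205.9 y 0.2 z 0.5
```

```bash
python3 -m crank '[{"travel":[0,0,0.06],"turn":0},{"travel":[0,0,0.06],"turn":0}]' >/dev/null; python3 rel.py;python3 -m crank '[{"travel":[0,0,0.03],"turn":0},{"travel":[0,0,0.03],"turn":0}]' >/dev/null; python3 rel.py; python3 - <<'E'
from rel import *
a=imaging.get_image("scene")
cv2.imwrite("pics/s10A.png",cv2.resize(a[220:360,150:310],None,fx=5,fy=5,interpolation=cv2.INTER_CUBIC)[:600])
E
```

```text
t 32.65 TCP jig x -411.8 y -1.3 z 26.0 yaw-jig 0.40 tiltx -0.0744 tilty 0.0052 F u -0.4 y -0.3 z -1.4 w 22.0
   tip nominal jig x -206.1 y 0.1 z -5.8
t 32.85 TCP jig x -411.8 y -1.5 z 22.9 yaw-jig 0.42 tiltx -0.0745 tilty 0.0056 F u -0.6 y 1.1 z 0.9 w 21.6
   tip nominal jig x -206.2 y -0.1 z -8.9
```

View pics/s10A.png

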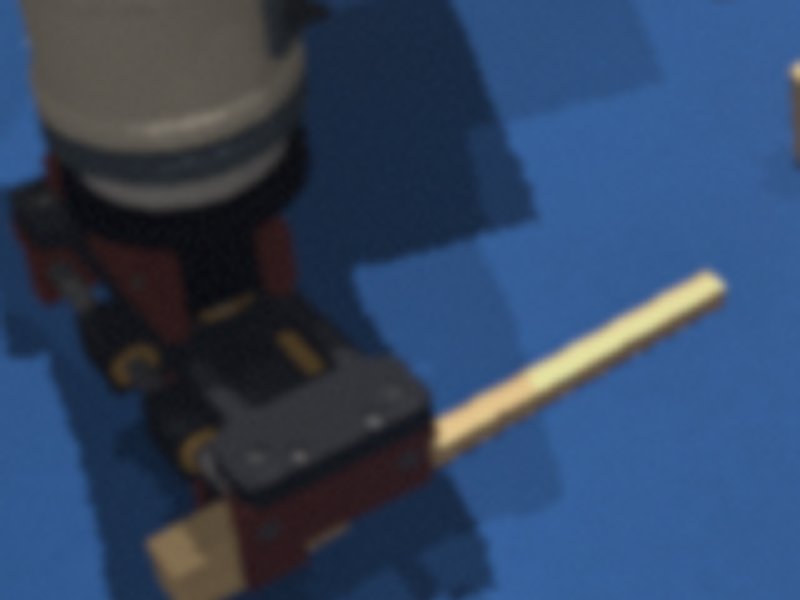

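Scene view: the stick lies at bench level, its shadow meeting it at the tip (crop (720,285)). One touch lower, then release.

```bash
python3 -m crank '[{"travel":[0,0,0.02],"turn":0},{"travel":[0,0,0],"turn":0}]' >/dev/null; python3 rel.py;  python3 -m crank '[{"travel":[0,0,0],"turn":0},{"travel":[0,0,0],"turn":0},{"travel":[0,0,0],"turn":0},{"travel":[0,0,0],"turn":0},{"travel":[0,0,0],"turn":0},{"travel":[0,0,0],"turn":0},{"travel":[0,0,0],"turn":0},{"travel":[0,0,0],"turn":0},{"travel":[0,0,0],"turn":0}]' 0.7; python3 rel.py
```

```text
t 33.10 TCP jig x -411.9 y -1.9 z 22.2 yaw-jig 0.39 tiltx -0.0745 tilty 0.0065 F u -0.1 y -0.0 z 1.0 w 21.8
   tip nominal jig x -206.2 y -0.6 z -9.6
t: 34.0
ee_pos: [517.2, -265.2, 22.6]
orientation: [2.352, 1.998, -0.081]
ft_force: [0.5, 0.1, 0.4]
width: 74.2
t 34.00 TCP jig x -412.1 y -2.2 z 22.6 yaw-jig 0.41 tiltx -0.0750 tilty 0.0072 F u 0.2 y -0.5 z 0.4 w 74.2
   tip nominal jig x -206.4 y -0.8 z -9.3
```

```bash
python3 -m crank '[{"travel":[0,0,-0.15],"turn":0},{"travel":[0,0,-0.3],"turn":0},{"travel":[0,0,-0.6],"turn":0},{"travel":[0,0,-0.8],"turn":0},{"travel":[0,0,-0.8],"turn":0},{"travel":[0,0,-0.8],"turn":0},{"travel":[-0.5,-0.3,-0.3],"turn":0},{"travel":[-0.8,-0.5,0],"turn":0},{"travel":[-0.8,-0.5,0],"turn":0},{"travel":[-0.8,-0.5,0],"turn":0},{"travel":[-0.4,-0.2,0],"turn":0},{"travel":[0,0,0],"turn":0},{"travel":[0,0,0],"turn":0},{"travel":[0,0,0],"turn":0}]'; python3 - <<'E'
from rel import *
a=imaging.get_image("scene");cv2.imwrite("pics/scene11.png",a)
b=imaging.get_image("side");cv2.imwrite("pics/side11.png",b)
cv2.imwrite("pics/s11A.png",cv2.resize(a[175:235,365:435],None,fx=10,fy=10,interpolation=cv2.INTER_CUBIC)[:600])
cv2.imwrite("pics/s11B.png",cv2.resize(b[155:270,255:355],None,fx=5,fy=5,interpolation=cv2.INTER_CUBIC))
E
```

```text
t: 35.4
ee_pos: [391.0, -399.9, 246.0]
orientation: [2.337, 1.993, -0.074]
ft_force: [-0.5, 1.0, 0.6]
width: 74.6
```

View pics/scene11.png

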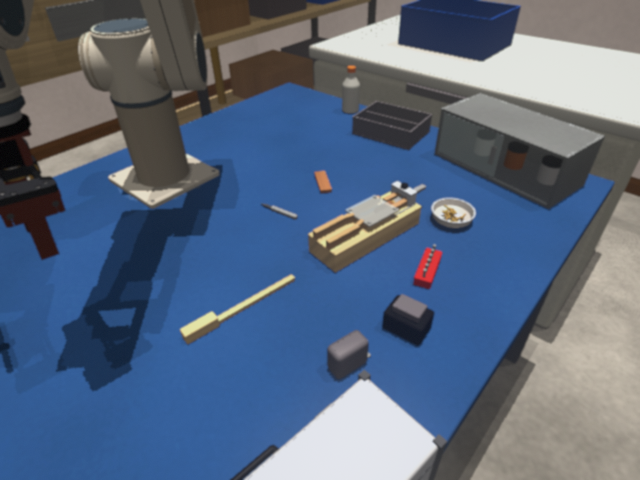

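View pics/side11.png

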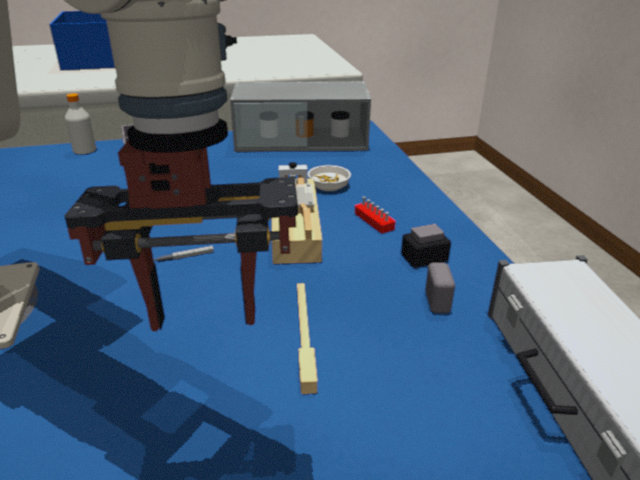

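View pics/s11A.png

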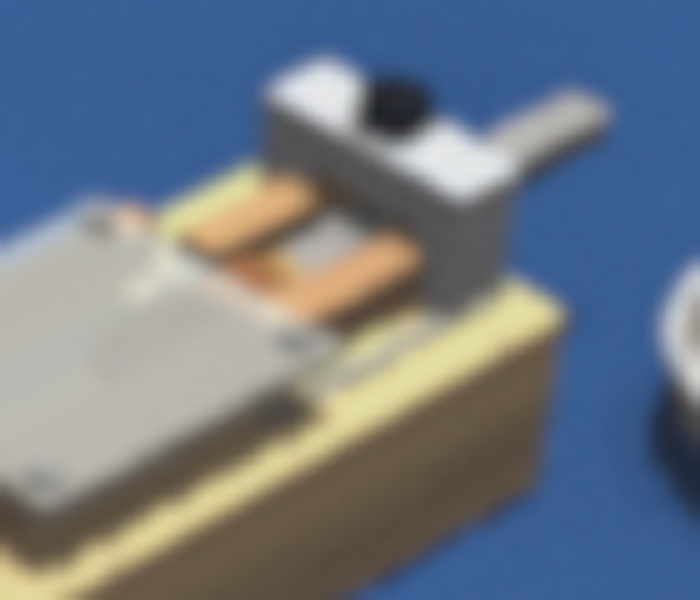

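View pics/s11B.png

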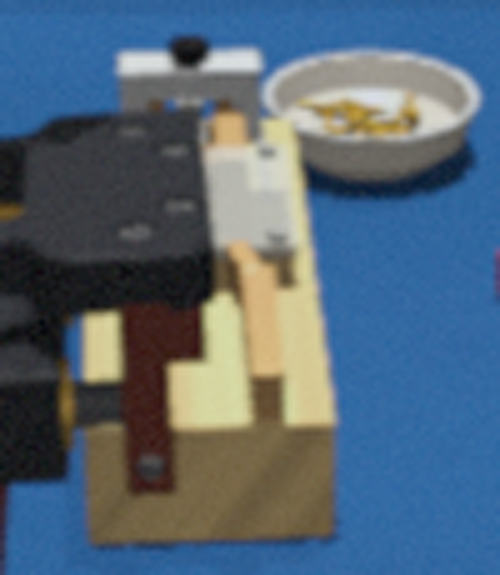

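The scene view shows the stick flat on the bench with the bystanders in place. At the strip/bar meeting (crop (285,262)) I can't tell if there's a small gap, so I'll look from above with the wrist camera.

```bash
python3 -m crank '[{"travel":[0.4,0.1,-0.1],"turn":0},{"travel":[0.8,0.2,-0.07],"turn":0},{"travel":[0.9,0.2,-0.07],"turn":0},{"travel":[0.9,0.2,-0.07],"turn":0},{"travel":[0.9,0.2,-0.07],"turn":0},{"travel":[0.9,0.2,-0.07],"turn":0},{"travel":[0.9,0.2,-0.07],"turn":0},{"travel":[0.9,0.2,-0.07],"turn":0},{"travel":[0.9,0.2,-0.07],"turn":0},{"travel":[0.9,0.1,-0.07],"turn":0},{"travel":[0.9,0.1,-0.07],"turn":0},{"travel":[0.8,0.1,-0.07],"turn":0},{"travel":[0.3,0,0],"turn":0},{"travel":[0,0,0],"turn":0},{"travel":[0,0,0],"turn":0}]'; python3 rel.py; python3 - <<'E'
from rel import *
c=cam("wrist"); np.savez("w12.npz",K=c[0],R=c[1],t=c[2])
cv2.imwrite("pics/w12.png",imaging.get_image("wrist"))
for x in(20,27,60,77,115): print(x,proj(c,O+x*u+[0,0,62]))
E
```

```text
t: 37.0
ee_pos: [575.2, 136.1, 246.1]
orientation: [2.315, 2.02, -0.076]
ft_force: [-0.1, -0.6, -0.7]
width: 74.7
t 37.00 TCP jig x -6.8 y 8.4 z 246.1 yaw-jig 1.91 tiltx -0.0822 tilty 0.0187 F u -0.6 y 0.0 z -0.7 w 74.7
   tip nominal jig x 198.6 y 15.0 z 212.7
20 [317.29039057 162.55697316]
27 [317.66754468 153.25919746]
60 [319.52701373 107.41871593]
77 [320.54086764  82.42472572]
115 [322.95948643  22.79982914]
```

View pics/w12.png

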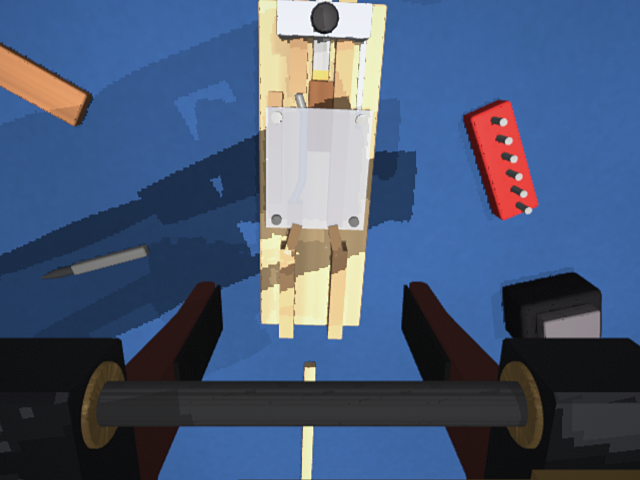

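```bash
python3 - <<'E'
from rel import *
d=np.load("w12.npz"); c=(d['K'],d['R'],d['t'])
im=cv2.imread("pics/w12.png")
cv2.imwrite("pics/w12c.png",cv2.resize(im[20:130,270:380],None,fx=5.4,fy=5.4,interpolation=cv2.INTER_CUBIC))
for v in range(30,112,2): print(v,im[v,319:324].mean(0).astype(int),[round(float((plane(c,(321,v),z)-O)@u),1) for z in(62,60,55,50)])
E
```

```text
30 [54 52 55] [110.5, 110.7, 111.2, 111.7]
32 [24 23 23] [109.3, 109.5, 109.9, 110.4]
34 [233 224 219] [108.1, 108.3, 108.7, 109.1]
36 [140 139 140] [106.8, 107.0, 107.4, 107.8]
38 [73 73 73] [105.6, 105.8, 106.1, 106.5]
40 [80 80 80] [104.4, 104.5, 104.9, 105.2]
42 [157 158 158] [103.1, 103.2, 103.6, 103.9]
44 [206 209 209] [101.9, 102.0, 102.3, 102.6]
46 [205 207 207] [100.6, 100.7, 101.0, 101.3]
48 [205 207 208] [99.3, 99.5, 99.7, 100.0]
50 [205 206 207] [98.1, 98.2, 98.5, 98.7]
52 [220 221 222] [96.8, 96.9, 97.2, 97.4]
54 [223 225 225] [95.5, 95.6, 95.9, 96.1]
56 [222 224 225] [94.3, 94.3, 94.6, 94.8]
58 [223 225 225] [93.0, 93.0, 93.2, 93.4]
60 [223 225 225] [91.7, 91.8, 91.9, 92.1]
62 [223 225 226] [90.4, 90.5, 90.6, 90.8]
64 [223 225 226] [89.1, 89.2, 89.3, 89.4]
66 [223 225 225] [87.8, 87.9, 88.0, 88.1]
68 [226 225 225] [86.5, 86.5, 86.6, 86.7]
70 [166 225 234] [85.2, 85.2, 85.3, 85.4]
72 [123 223 237] [83.9, 83.9, 84.0, 84.0]
74 [126 222 237] [82.6, 82.6, 82.6, 82.7]
76 [126 222 237] [81.3, 81.3, 81.3, 81.3]
78 [126 223 241] [79.9, 79.9, 79.9, 79.9]
80 [ 63 112 142] [78.6, 78.6, 78.6, 78.6]
82 [ 75 112 166] [77.3, 77.3, 77.2, 77.2]
84 [ 78 116 171] [76.0, 75.9, 75.9, 75.8]
86 [ 78 115 170] [74.6, 74.6, 74.5, 74.4]
88 [ 77 115 170] [73.3, 73.2, 73.1, 73.0]
90 [ 77 115 170] [71.9, 71.9, 71.8, 71.6]
92 [ 77 115 169] [70.6, 70.5, 70.4, 70.2]
94 [ 78 116 170] [69.2, 69.2, 69.0, 68.8]
96 [ 78 116 169] [67.9, 67.8, 67.6, 67.4]
98 [ 78 115 170] [66.5, 66.4, 66.2, 66.0]
100 [ 78 116 172] [65.1, 65.1, 64.8, 64.6]
102 [ 58  87 129] [63.8, 63.7, 63.4, 63.2]
104 [35 53 79] [62.4, 62.3, 62.0, 61.7]
106 [31 51 78] [61.0, 60.9, 60.6, 60.3]
108 [127 128 135] [59.6, 59.5, 59.2, 58.9]
110 [207 201 202] [58.2, 58.1, 57.8, 57.4]
```

View pics/w12c.png

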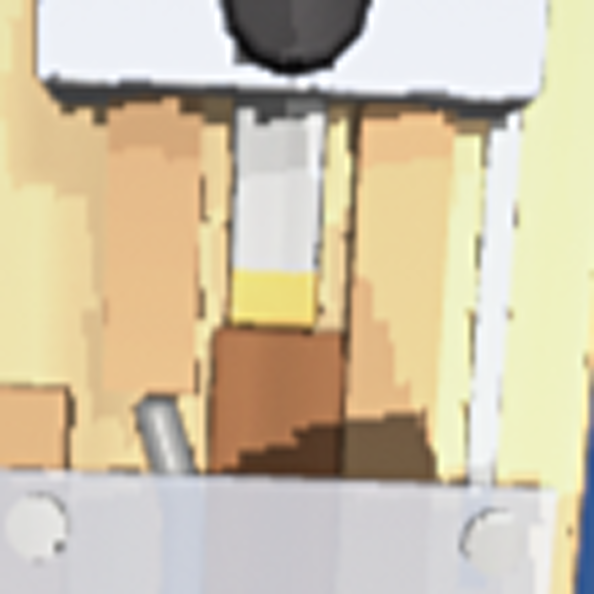

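The wrist view shows the strip's lead at jig x≈79 and a 6 mm yellow piece (the sprung nose) between it and the steel bar at ≈85. I need to know whether the nose is compressed, so I'll compare the scene crops over time.

```bash
python3 - <<'E'
from rel import *
ims=[cv2.imread(f"pics/scene{k}.png") for k in (0,7,8,9,11)]
row=[cv2.resize(a[194:208,386:402],None,fx=16,fy=16,interpolation=cv2.INTER_NEAREST) for a in ims]
out=np.hstack([np.pad(r,((0,0),(0,8),(0,0))) for r in row]); out=cv2.resize(out,(800,int(out.shape[0]*800/out.shape[1])))
cv2.imwrite("pics/cmp.png",out)
c=cam("scene")
for k,a in zip((0,7,8,9,11),ims):
    print(k,[tuple(int(t) for t in cv2.remap(a,*[np.array([[v]],np.float32) for v in proj(c,O+x*u+0*y+[0,0,61])],cv2.INTER_LINEAR)[0,0]) for x in range(64,92,2)])
E
```

```text
0 [(176, 191, 192), (158, 172, 175), (133, 147, 152), (107, 125, 137), (91, 122, 142), (92, 134, 160), (108, 152, 178), (130, 167, 188), (150, 175, 190), (164, 179, 187), (167, 176, 181), (169, 174, 179), (171, 175, 178), (168, 172, 176)]
7 [(176, 191, 201), (160, 175, 184), (136, 150, 160), (110, 131, 145), (96, 128, 150), (97, 141, 169), (114, 161, 189), (138, 177, 199), (159, 186, 201), (173, 190, 198), (177, 186, 192), (178, 185, 189), (181, 185, 188), (179, 183, 187)]
8 [(179, 197, 212), (166, 186, 208), (147, 169, 199), (123, 150, 189), (103, 136, 182), (91, 129, 179), (91, 132, 181), (105, 146, 186), (127, 166, 194), (148, 182, 201), (162, 188, 200), (170, 188, 196), (178, 188, 192), (178, 184, 189)]
9 [(174, 191, 206), (161, 180, 201), (142, 164, 193), (120, 146, 184), (101, 132, 177), (92, 125, 174), (95, 128, 172), (112, 139, 173), (137, 156, 177), (158, 170, 181), (169, 177, 183), (173, 179, 183), (176, 180, 183), (173, 178, 182)]
11 [(173, 190, 205), (161, 180, 201), (142, 163, 193), (120, 145, 183), (100, 131, 176), (88, 125, 173), (85, 128, 175), (92, 139, 181), (106, 153, 190), (123, 166, 196), (141, 173, 194), (156, 175, 190), (168, 178, 186), (170, 177, 182)]
```

View pics/cmp.png

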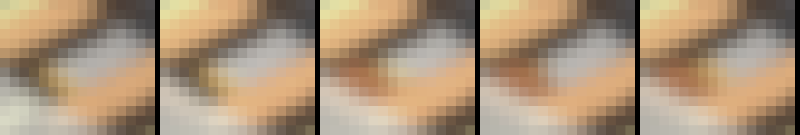

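```bash
python3 - <<'E'
from rel import *
d=np.load("w2.npz"); c=(d['K'],d['R'],d['t'])
im=cv2.imread("pics/w2.png")
for v in range(0,50,2): 
    print(v,im[v,286:294].tolist()[::2],[ (round(float((plane(c,(289,v),60)-O)@u),1),round(float((plane(c,(289,v),60)-O)@y),1))])
cv2.imwrite("pics/w2c.png",cv2.resize(im[0:60,225:365],None,fx=5.5,fy=5.5,interpolation=cv2.INTER_CUBIC))
ims=[cv2.imread(f"pics/scene{k}.png") for k in (0,7,8,9,11)]
for a in ims:
    g=cv2.cvtColor(a,cv2.COLOR_BGR2GRAY)[175:200,415:430]
    t=ims[0][175:200,415:430]; 
    print(cv2.phaseCorrelate(np.float32(cv2.cvtColor(t,cv2.COLOR_BGR2GRAY)),np.float32(g)))
E
```

```text
0 [[251, 250, 248], [251, 250, 248], [201, 202, 201], [168, 225, 244]] [(91.5, 3.0)]
2 [[251, 250, 247], [251, 250, 248], [201, 201, 201], [167, 224, 244]] [(90.3, 3.1)]
4 [[252, 250, 248], [251, 250, 248], [226, 222, 219], [167, 223, 243]] [(89.1, 3.1)]
6 [[252, 250, 248], [251, 249, 248], [236, 232, 228], [164, 221, 242]] [(87.9, 3.1)]
8 [[251, 249, 247], [251, 250, 248], [236, 231, 227], [163, 220, 241]] [(86.7, 3.2)]
10 [[253, 250, 248], [251, 250, 248], [236, 231, 227], [162, 220, 240]] [(85.5, 3.2)]
12 [[252, 249, 246], [251, 250, 248], [237, 232, 228], [159, 218, 240]] [(84.3, 3.2)]
14 [[251, 246, 243], [252, 250, 248], [239, 234, 229], [159, 219, 241]] [(83.1, 3.3)]
16 [[246, 249, 247], [237, 249, 247], [232, 255, 253], [117, 161, 191]] [(81.8, 3.3)]
18 [[245, 250, 248], [254, 249, 247], [245, 255, 255], [91, 124, 146]] [(80.6, 3.3)]
20 [[201, 248, 246], [227, 249, 247], [210, 255, 254], [98, 133, 156]] [(79.4, 3.4)]
22 [[148, 247, 246], [156, 249, 247], [157, 255, 252], [116, 154, 180]] [(78.2, 3.4)]
24 [[150, 248, 247], [161, 253, 250], [161, 255, 255], [102, 134, 156]] [(7
[... 633 characters left out ...]
, 248], [218, 254, 250], [157, 212, 233]] [(67.0, 3.7)]
42 [[215, 249, 248], [217, 250, 248], [218, 253, 250], [158, 212, 232]] [(65.7, 3.8)]
44 [[216, 249, 248], [217, 250, 248], [219, 253, 250], [155, 210, 232]] [(64.5, 3.8)]
46 [[216, 250, 248], [217, 250, 248], [219, 253, 250], [154, 207, 231]] [(63.2, 3.8)]
48 [[216, 250, 248], [217, 250, 248], [220, 255, 251], [136, 185, 215]] [(62.0, 3.9)]
((0.5000000000000009, 0.5), 1.0000000000000002)
((0.6229300057350686, 0.5287344752782364), 0.8835069897969564)
((0.6401205015488998, 0.3238156349028909), 0.8475771656036377)
((0.5180993387642365, 0.31385802358316006), 0.9319043102264404)
((0.5067704827353001, 0.5961790228459041), 0.8871175626118978)
```

View pics/w2c.png

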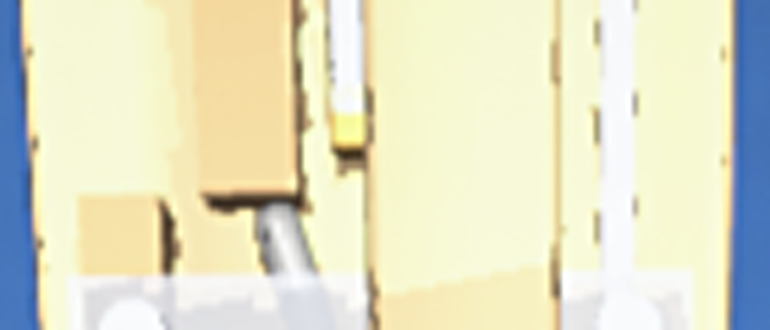

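The yellow nose's front moved from jig x≈75.8 before the push to 79.2 now. That is its full 3 mm travel, and the strip is tight against it 7 s after the push. I also checked that the stick lies flat and the bystanders haven't moved. Handing in.

```bash
python3 - <<'E'
from workcell import workorder
from rel import *
im=imaging.get_image("wrist"); old=cv2.imread("pics/w12.png")
print("lead row diff", np.abs(im[60:110,315:326].astype(int)-old[60:110,315:326]).mean())
st()
print(workorder.close_job())
E
```

```text
lead row diff 12.146060606060606
t 37.10 TCP jig x -7.8 y 8.2 z 246.2 yaw-jig 1.80 tiltx -0.0821 tilty 0.0187 F u -0.1 y -0.5 z 0.3 w 74.5
   tip nominal jig x 197.6 y 14.4 z 212.8
the job is handed in; nothing more can be done
None
```

The job is done and handed in at 37 s: I fed the strip to the stop with the push stick, pressed it home, and laid the stick flat on the bench.

- **Push:** I held it for about 2 s at 13.4–16.3 N measured at the wrist, ramping up slowly. Sliding took about 5.2 N, so that is roughly 8–11 N beyond sliding. No reading went over 16.3 N. The wrist force was only sampled every 0.1–0.3 s, so a short peak in between could have been missed.
- **Strip at the stop:** about 7 s after the push, the view from above showed the strip's lead tight against the stop's yellow nose. The nose was about 3.4 mm further back than before the push, which is its full travel.
- **Everything else:** the stick lies flat on the bench clear of the jig. The bystanders looked unmoved, and the gripper never touched the strip.
- **Checks that disagreed:** the tool pitched about 4° during the push, so the computed tip height was wrong, and the stick turned in the jaws and stayed level. One scene picture showed less of the yellow nose than the others, which I put down to shadow. A last picture comparison at the strip's lead differed slightly. The arm had drifted about 1 mm by then, so it settles nothing about the strip.

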